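# Fit the backup cell in a measuring machine's control unit

## Task

Fit the larger of the two cells into the spring holder of the open control unit: with its button end tipped up, press its flat end back against the spring, then tip the button end down in front of the fixed contact and let go, so that the cell lies level and fully home, clamped by the spring with its button on the fixed contact. Be gentle, as pressing hard bends the spring or cracks the holder, and leave the other things where they are.

Things in the scene. Friction and masses are not known exactly. Their poses are not given: they have to be found in the camera images.
- cell: D cell, the larger of the two: grey can 34 mm in diameter, 59 mm long, with a button (10 mm diameter, 2.5 mm long) on one end: 61.5 mm over all, about 140 g. Origin: centre, half-way along the 61.5 mm, on the axis. x axis: from the flat end to the button end. Lies level in the tray, its underside 3 mm above the bench; room for a finger on both sides.
- unit: open control unit, an aluminium tray 250 x 150 mm, rim 24 mm high, deck top 10 mm above the bench. Origin: centre of its underside on the bench; z up. x axis: along the battery bay, from spring end to fixed contact. Fixed down. Power supply can (38 mm high) at x -120 to -70, terminal strip (30 mm high) at x 94 to 116; nothing above 24 mm beside the holder.
- bay (a point): nominal centre of the cell when home, 35 mm above the bench; axes as the unit's. The black holder is screwed to the deck through slots and sits up to 5 mm off nominal along x, either way, unmeasured: go by feel. Bay floor 18 mm above the bench, 30 mm wide, open at the sides, with rails 5 mm high, 25.6 mm apart. No part of the holder, nor the spring, stands more than 20 N.
- spring_end (a point): nominal centre of the free spring's tip, 35 mm above the bench (really up to 5 mm off along x with the holder). Round slippery tip, 10 mm across, facing +x, on a coil spring of 2.2 N per mm: about 5 mm (11 N) pressed in when the cell is home, 1 to 3 mm more to tip the cell in, solid at 11 mm. Cheeks beside the coil, 24 mm above the bay floor, begin 12 mm behind the free tip.
- contact_end (a point): nominal centre of the fixed contact's face, 35 mm above the bench, 56.5 mm from the free spring tip (up to 5 mm off along x, together with the spring). It faces -x on an end wall 22 mm above the bay floor and 36 mm wide, reaching 6 mm behind the face; ribs 16.9 mm apart on either side of the button stand 1.5 mm proud of the face.
- button (a point): centre of the end face of the D cell's button, 30.75 mm from the cell's origin along its x axis; axes as the cell's.
- cell_c: C cell, the smaller one, 26 mm diameter, 50 mm long, in the other groove of the tray; leave it there. Origin: its centre; x axis towards its button end.
- tray: grey plastic tray 90 x 160 x 3 mm, fixed to the bench, with two shallow grooves along its x axis, at y -38 and +38 mm, one cell in each; rails 8 mm high over the bench, under the cells. Origin: centre of its underside.
- screwdriver: screwdriver with black handle lying on the bench, 190 mm long, a bystander. Origin: at its middle, underside.
- gauge: steel gauge block 75 x 50 x 50 mm standing on the bench, a bystander. Origin: centre of its underside.
There are look-alikes about, which are no part of the job. What is shaped like the cell but purple is not meant.

How it is judged:
On the way:
1. the flat end holds the spring back while the button end is still tipped up (contact force between cell and spring_tip above 5 N and angle between cell's own x axis and vertical below 1.48 rad), for 0.1 s.
At the end, for the whole second after the job is handed in: The D cell lies at rest in the holder, released, button pressed on the fixed contact by the spring (over 5 N at both), in line with the bay to 0.05 rad, centre at home height to 2 mm, on the centre line to 3 mm and within 8 mm of nominal lengthwise; the other things within 20 mm of where they were (z of cell in the frame of bay between -0.002 and 0.002 m and y of cell in the frame of bay between -0.003 and 0.003 m and x of cell in the frame of bay between -0.008 and 0.008 m and x of button in the frame of bay above 0.02 m and angle between the x axis of cell and the x axis of unit, either way round below 0.05 rad and contact force between cell and spring_tip above 5 N and contact force between cell and holder_contact above 5 N and linear speed of cell below 0.02 m/s and distance of each of cell_c, screwdriver, gauge from where it was at the start of the episode below 0.02 m); the robot touches nothing.
It fails at once if the cell presses on the spring, or on any one part of the holder, with over 20 N (spring bent or holder cracked) (contact force between cell and spring_tip above 20 N or contact force between cell and holder_floor above 20 N or contact force between cell and holder_rail_1 above 20 N or contact force between cell and holder_rail_2 above 20 N or contact force between cell and holder_cheek_1 above 20 N or contact force between cell and holder_cheek_2 above 20 N or contact force between cell and holder_rib_1 above 20 N or contact force between cell and holder_rib_2 above 20 N or contact force between cell and holder_spring_wall above 20 N or contact force between cell and holder_contact_wall above 20 N or contact force between cell and holder_contact above 20 N).
It fails at once if the C cell, the screwdriver or the gauge block displaced by over 20 mm (distance of any of cell_c, screwdriver, gauge from where it was at the start of the episode above 0.02 m).
It also fails if it takes over 51 s, if anything falls off the work surface, if the arm or the gripper's body presses on something with over 40 N, if the wrist force passes 120 N, or if a joint passes its speed limit or range.

## Robot

A 6-joint arm with a two-finger parallel gripper is mounted at the origin on the work surface. World frame = base frame: x ahead of the robot, y to its left, z up, the work surface at z = 0. Lengths are in m, angles in rad, forces in N, time in s.
With the tool pointing down it reaches from about 0.4 to 0.825 m from the base axis. Payload 7 kg.
Tool frame: the origin (TCP) lies at the very end of the fingers, on their centre line; the grasp point (between the pads) lies 19 mm behind it; x points along the fingers, y is the direction in which the jaws open and shut, and the axes are right-handed (so a half turn about x gives the same grasp; the last joint's range is limited). The gripper opens to 88 mm and grips with 3 to 60 N. Pads are 19 mm wide; open, the fingers measure 130 mm over their backs; the gripper's body (78 mm by 193 mm) begins 47 mm behind the grasp point.
Start: joints at [-0.998, 0.359, 0.012, 0, -1.224, -0.288], TCP at [0.19, -0.648, 0.227] pointing down, gripper open.
Joint ranges: [-3.07, 3.07], [-1.43, 2.12], [-1.02, 1.25], [-3.03, 1.67], [-3.05, -0], [-3.03, 3.03]. Speed limits (rad/s): [2.39, 2.39, 3.01, 3.14, 3.14, 3.14].

## Interface

Orientations are given as [roll, pitch, yaw] about the fixed x, y, z axes, in that order (R = Rz(yaw) Ry(pitch) Rx(roll)).
In Python, from station import arm, cams gives the robot as it stands. The module is installed in compiled form; this text tells all that it offers.
- The arm moves only by the tool carry_out, never from a script. Its argument "deltas" is a list of rows, each a list of 6 numbers: the shift along the tool's x, y, z in units of 0.04 m (1.0 is 0.04 m), then the turn, a rotation vector about the tool's x, y, z in units of 4 degrees (1.0 is 4 degrees). In form: [[tx, ty, tz, ax, ay, az], ...]. A call has 1 to 5 rows; each row shifts and turns the pose as measured when the row begins, along the tool's axes as they then stand; what a row does not reach is not made up. A row lasts 1/10 s, in which the tool goes at most 50 mm and 8.59 degrees, less where a joint would pass 70% of its speed; a pose out of reach is approached as far as the arm can. A call with a number of a shift or a turn outside -1 to 1 is refused whole. A call with a gripper value outside its range is refused whole. "hand" is the closure, from 0 (fully open) to 1 (shut), set as the call begins (left out, the last holds). The fingers move at their own pace and stop on an object; "newtons" is the grip in N (left out, the last holds). Time passes only in rows, so rows that do not move let the fingers close. It gives the time, the measured TCP pose, the force and the opening at its end, in the units of the state.
- arm.get_state(): the state, without advancing time (a new reading comes with each control period).
- cams.grab_frame(name): name is "scene" or "top"; returns a dict with "pixels" (400x640x3 uint8, red, green, blue), "fx", "fy", "cx", "cy" (pixels), "T" (4x4, takes a point from camera to world coordinates). Camera axes: x right, y up, looking along -z (the intrinsics and any distortion apply to the point x, -y, -z); pixel columns grow to the right and rows downward; lengths in m; the calibration is good to about 2 mm. A picture is of the moment at which its call begins. There is no depth.
- arm.job_done(): hands the job in, once; it reports no verdict.
The state is a dict: "t": time; "q": joint angles; "qd": joint speeds; "joint_efforts": joint torques, N m; "eef_pos": TCP position; "ee_rot": TCP orientation; "force": force on the tool from outside, world axes, zero at the start; "moment": the same for the moment, N m; "width": finger opening in m.
Only numpy, scipy, OpenCV 4.12 (cv2) and the standard library are available. Lean on these libraries where they do the work, as an engineer would, in place of code of your own. Each camera call takes 0.05 s, during which the arm holds its last target.

## Working session

There is one attempt and no reset: what is moved stays moved. The work goes in short steps, Python scripts to look and compute and a tool call to move; the robot and the scene stay as the last step left them, time stands still between calls to the robot, and variables do not carry over. Pictures are saved under pics/ and viewed, and the job is handed in when it is done.

Besides the shell and the picture viewer there is one more tool, called after ">>>" in YAML: its name, and indented under it one key for each argument. carry_out: Moves the arm, as the interface text tells. Shifts and turns lie within -1 to 1; 1 stands for 0.04 m of shift or 4 degrees of turn. Its arguments: {"type":"object","properties":{"deltas":{"type":"array","items":{"type":"array","items":{"type":"number","minimum":-1,"maximum":1}}},"hand":{"type":"number"},"newtons":{"type":"number"}},"required":["deltas"]}

```bash
mkdir -p pics
python3 - <<'E'
from station import arm,cams
import cv2,numpy as np
s=arm.get_state(); print({k:np.round(v,4).tolist() for k,v in s.items()})
for n in("scene","top"):
    f=cams.grab_frame(n); cv2.imwrite(f"pics/{n}0.png",f["pixels"][:,:,::-1]); print(n,{k:f[k] for k in f if k!="pixels"})
E
```

```text
{'t': 0.0, 'q': [-0.9979, 0.3594, 0.0111, -0.0004, -1.2241, -0.2881], 'qd': [-0.0005, -0.0003, 0.0012, -0.0004, 0.0006, 0.0017], 'joint_efforts': [0.0001, -58.272, 29.3067, 6.9974, 0.0069, -0.0001], 'eef_pos': [0.1895, -0.6474, 0.2256], 'ee_rot': [1.6545, 1.5691, 1.9392], 'force': [0.271, -0.244, 0.4855], 'moment': [0.0165, -0.0553, 0.0231], 'width': 0.0876}
scene {'fx': 367.481317159202, 'fy': 367.481317159202, 'cx': 312.0129191192003, 'cy': 195.16193640481865, 'T': array([[-0.04327879, -0.8118242 ,  0.58229581,  1.10828449],
       [ 0.9989617 , -0.04346544,  0.01364866, -0.093969  ],
       [ 0.01422943,  0.58228191,  0.81286241,  0.79958553],
       [ 0.        ,  0.        ,  0.        ,  1.        ]])}
top {'fx': 388.91233903549, 'fy': 388.91233903549, 'cx': 309.59585996231, 'cy': 199.1576562418702, 'T': array([[ 0.02724869,  0.99045676, -0.13510338,  0.45663766],
       [-0.99954545,  0.02874056,  0.00910399, -0.11073729],
       [ 0.01290005,  0.1347939 ,  0.99078968,  0.89465347],
       [ 0.        ,  0.        ,  0.        ,  1.        ]])}
```

View pics/scene0.png

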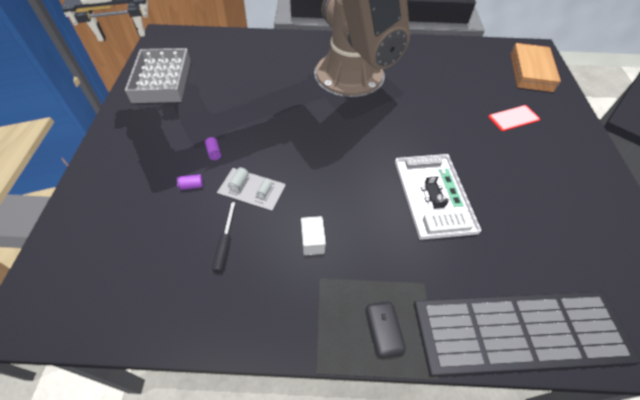

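View pics/top0.png

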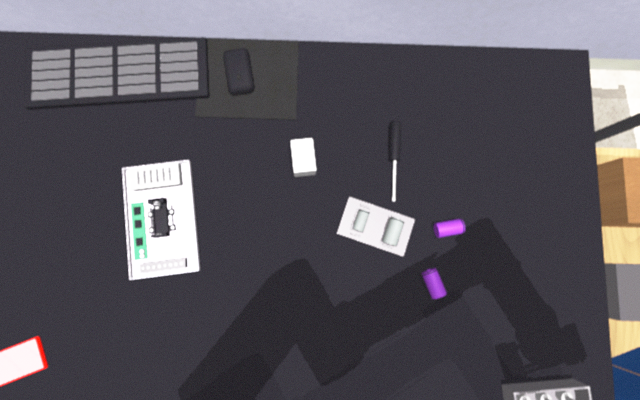

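Run:
```python
import cv2,numpy as np
t=cv2.imread("pics/top0.png");s=cv2.imread("pics/scene0.png")
def z(im,x0,y0,w,h,k,n):
    cv2.imwrite(n,cv2.resize(im[y0:y0+h,x0:x0+w],None,fx=k,fy=k,interpolation=cv2.INTER_CUBIC))
z(t,330,190,90,70,8,"pics/tt.png"); z(t,115,150,90,135,4.4,"pics/tu.png")
z(s,212,160,80,55,8,"pics/st.png"); z(s,390,145,95,100,6,"pics/su.png")
```

```text
(no output)
```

View pics/tt.png

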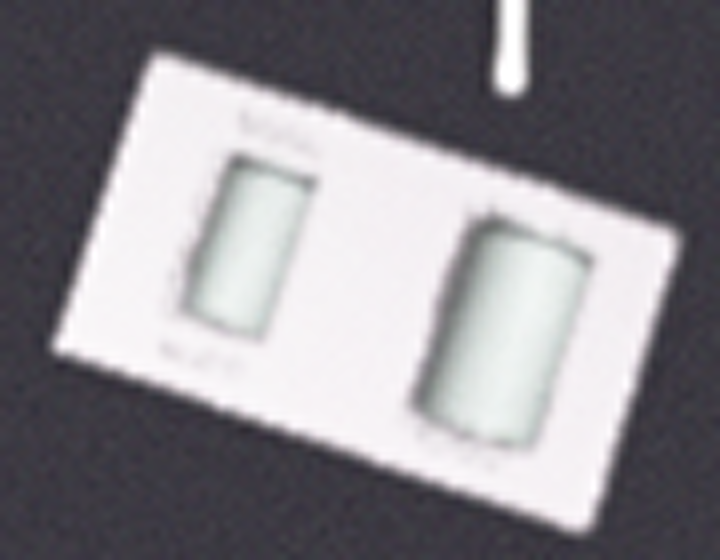

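View pics/tu.png

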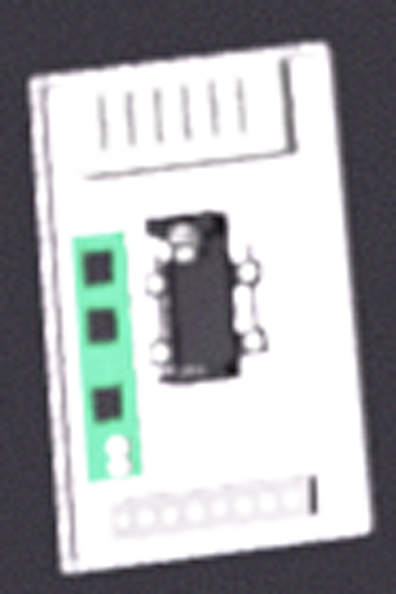

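View pics/st.png

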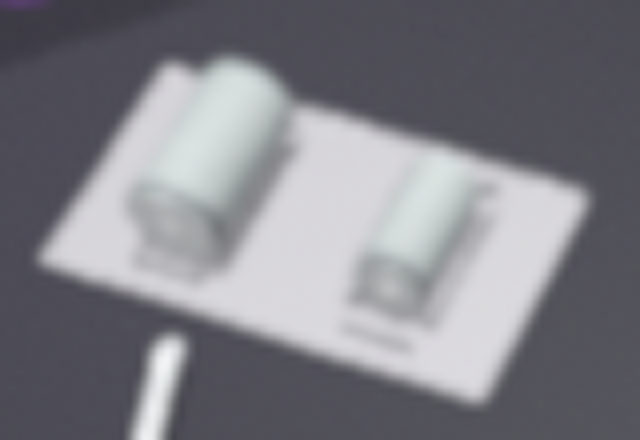

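View pics/su.png

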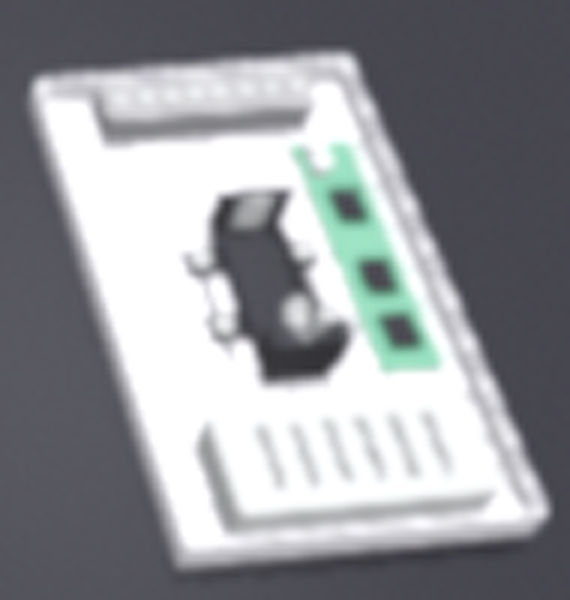

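Run:
```python
import cv2,numpy as np
t=cv2.imread("pics/top0.png");s=cv2.imread("pics/scene0.png")
def z(im,x0,y0,w,h,k,n):
    c=im[y0:y0+h,x0:x0+w].astype(float)
    lo,hi=np.percentile(c,[25,99.9]);
    c=np.clip((c-lo)/(hi-lo),0,1)**2*255
    cv2.imwrite(n,cv2.resize(c.astype(np.uint8),None,fx=k,fy=k,interpolation=cv2.INTER_CUBIC))
z(t,350,205,60,50,13,"pics/tt2.png"); 
z(s,224,162,54,43,14,"pics/st2.png")
```

```text
(no output)
```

View pics/tt2.png

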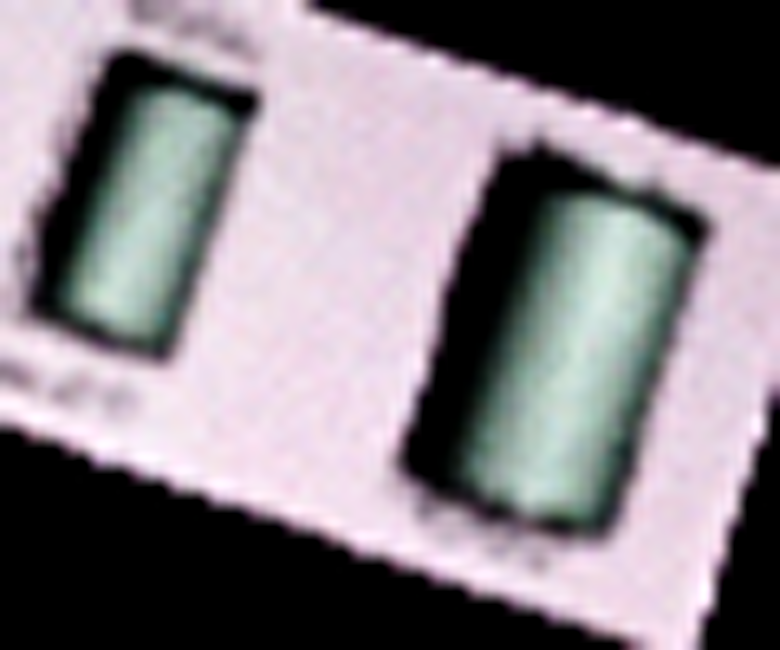

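View pics/st2.png

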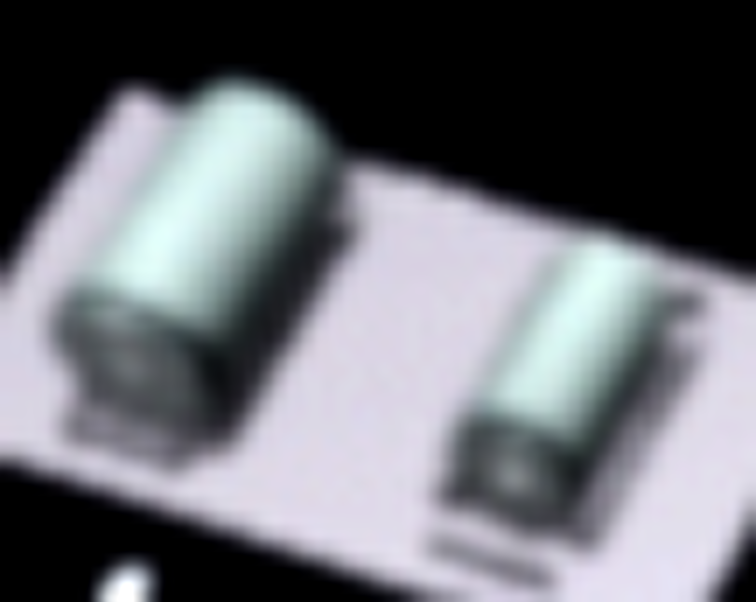

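Run:
```python
from station import arm,cams
import cv2,numpy as np
for n in("scene","top"):
    a=np.mean([cams.grab_frame(n)["pixels"].astype(float) for _ in range(10)],0)[:,:,::-1]
    np.save(f"pics/{n}avg.npy",a)
s=np.load("pics/sceneavg.npy");t=np.load("pics/topavg.npy")
def z(c,x0,y0,w,h,k):
    c=c[y0:y0+h,x0:x0+w]; g=c.mean(2); lo,hi=g.min(),np.percentile(g,97)
    return cv2.resize(np.clip((c-lo)/(hi-lo)*255,0,255).astype(np.uint8),(w*k,h*k),interpolation=cv2.INTER_LANCZOS4)
a=z(s,226,178,20,20,20); b=z(s,254,186,20,20,20)
cv2.imwrite("pics/ends.png",np.hstack([a,b]))
g=s.mean(2)
print(np.round(g[180:196,226:244]).astype(int))
print(np.round(g[188:202,254:268]).astype(int))
```

```text
[[208 214 214 212 210 212 216 220 222 222 220 215 210 204 195 184 171 156]
 [213 214 212 208 207 211 216 220 222 221 217 212 205 198 189 176 161 146]
 [214 212 204 196 196 200 207 214 218 217 214 208 201 193 181 166 150 140]
 [214 207 192 180 182 187 194 200 203 206 207 203 196 186 173 156 141 136]
 [212 200 182 176 181 188 191 187 184 187 191 192 188 178 163 146 136 135]
 [211 196 176 169 172 180 184 182 177 171 168 170 171 165 152 139 135 136]
 [212 199 179 168 167 171 175 174 170 166 160 150 147 146 141 136 137 145]
 [214 206 190 174 167 171 176 177 171 167 163 152 134 128 133 136 142 164]
 [215 212 202 183 168 168 174 178 173 167 166 157 135 121 129 137 151 183]
 [216 215 209 190 168 164 168 170 168 166 166 158 140 125 129 141 167 196]
 [216 215 208 191 173 168 168 166 165 165 165 160 147 133 133 152 184 207]
 [216 213 203 189 184 182 176 169 165 164 162 157 148 139 143 170 198 213]
 [216 212 199 184 186 187 183 180 177 172 164 158 152 148 159 189 209 215]
 [215 213 204 192 189 188 185 186 187 182 173 167 167 168 181 202 214 217]
 [206 211 210 209 208 205 197 191 188 183 176 180 
[... 227 characters left out ...]
6 212 205 201 206 212 215 215 212 205 195 182 164]
 [217 214 205 192 187 191 198 203 207 205 199 187 171 156]
 [217 211 195 174 167 169 176 184 188 191 189 177 160 154]
 [216 206 186 166 163 169 176 176 169 169 171 163 153 159]
 [215 204 182 165 165 172 177 173 164 155 149 147 152 169]
 [214 202 180 163 165 177 185 180 167 154 140 139 160 181]
 [210 194 170 157 163 175 185 182 170 159 143 146 173 188]
 [208 189 168 163 164 166 170 169 166 159 149 159 181 189]
 [213 203 193 189 182 171 164 161 160 157 156 171 184 192]
 [214 210 209 209 203 193 181 169 165 164 165 174 184 198]
 [208 200 201 206 208 208 201 193 191 190 185 179 189 207]
 [207 196 192 192 196 200 202 203 207 210 207 201 205 214]]
```

View pics/ends.png

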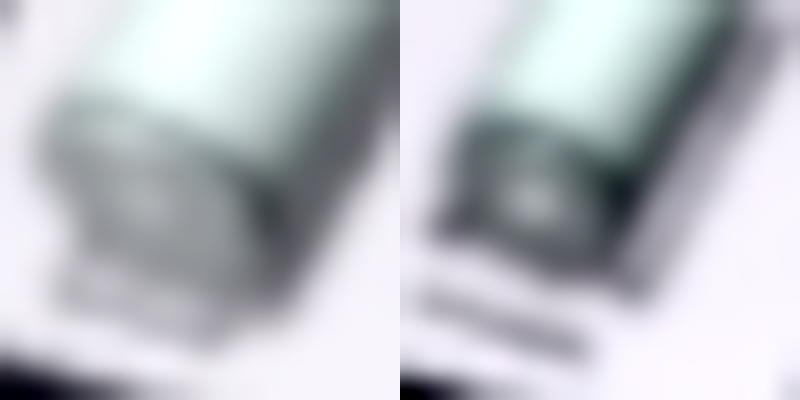

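```bash
cat > h.py <<'E'
import numpy as np,cv2
from scipy.optimize import minimize
C={}
C['scene']=dict(f=367.481317159202,cx=312.0129191192003,cy=195.16193640481865,T=np.array([[-0.04327879,-0.8118242,0.58229581,1.10828449],[0.9989617,-0.04346544,0.01364866,-0.093969],[0.01422943,0.58228191,0.81286241,0.79958553],[0,0,0,1]]))
C['top']=dict(f=388.91233903549,cx=309.59585996231,cy=199.1576562418702,T=np.array([[0.02724869,0.99045676,-0.13510338,0.45663766],[-0.99954545,0.02874056,0.00910399,-0.11073729],[0.01290005,0.1347939,0.99078968,0.89465347],[0,0,0,1]]))
def proj(n,P):
    c=C[n];P=np.atleast_2d(P);p=(P-c['T'][:3,3])@c['T'][:3,:3]
    return np.c_[c['cx']+c['f']*p[:,0]/-p[:,2], c['cy']-c['f']*p[:,1]/-p[:,2]]
def back(n,u,v,z):
    c=C[n];d=c['T'][:3,:3]@np.array([(u-c['cx'])/c['f'],-(v-c['cy'])/c['f'],-1]);o=c['T'][:3,3]
    return o+d*(z-o[2])/d[2]
def pose(x,y,yaw,P):
    c,s=np.cos(yaw),np.sin(yaw);P=np.atleast_2d(P)
    return np.c_[x+c*P[:,0]-s*P[:,1],y+s*P[:,0]+c*P[:,1],P[:,2]]
def box(lx,ly,z0,z1): return np.array([[a*lx/2,b*ly/2,z] for a in(-1,1) for b in(-1,1) for z in(z0,z1)])
def hullmask(n,P,shape=(400,640),k=4):
    h=cv2.convexHull(proj(n,P).astype(np.float32))[:,0]
    m=np.zeros((shape[0]*k,shape[1]*k),np.uint8)
    cv2.fillPoly(m,[np.round(((h+.5)*k-.5)*16).astype(np.int32)],255,shift=4)
    return cv2.resize(m,(shape[1],shape[0]),interpolation=cv2.INTER_AREA)/255.
E
cat > fit.py <<'E'
from h import *
im={n:np.load(f"pics/{n}avg.npy") for n in C}
def fit(P,roi,p0,names):
    M={}
    for n in names:
        x0,y0,x1,y1=roi[n];g=im[n].mean(2);sub=g[y0:y1,x0:x1]
        bg=np.percentile(sub,5);M[n]=np.clip((sub-bg)/(0.9*(np.percentile(sub,80)-bg)),0,1)
        # fill interior dark parts
        b=(M[n]>.5).astype(np.uint8);cs,_=cv2.findContours(b,cv2.RETR_EXTERNAL,cv2.CHAIN_APPROX_NONE)
        c=max(cs,key=cv2.contourArea);f=np.zeros_like(b);cv2.fillPoly(f,[cv2.convexHull(c)],1);er=cv2.erode(f,np.ones((3,3)))
        M[n]=np.where(er>0,1,M[n]*cv2.dilate(f,np.ones((3,3))))
    def cost(p):
        e=0
        for n in names:
            x0,y0,x1,y1=roi[n];e+=((hullmask(n,pose(p[0]/1e3,p[1]/1e3,p[2]/1e2,P))[y0:y1,x0:x1]-M[n])**2).sum()
        return e
    r=minimize(cost,[p0[0]*1e3,p0[1]*1e3,p0[2]*1e2],method='Nelder-Mead',options=dict(initial_simplex=np.array([p0[0]*1e3,p0[1]*1e3,p0[2]*1e2])+np.array([[0,0,0],[8,0,0],[0,8,0],[0,0,5]]),xatol=.05,fatol=.02))
    return np.round(r.x,2),round(r.fun,2)
def ctr(n,u,v,z): return back(n,u,v,z)
print(ctr('top',376,226,.003),ctr('top',160,218,.024))
# tray: local x axis along short (90), y along 160
tc=ctr('top',376,226,.003)
a=back('top',330+ .5*(155+682)/8,190+.5*(50+232)/8,.003)-back('top',330+.5*(52+590)/8,190+.5*(348+533)/8,.003)
yaw=np.arctan2(a[1],a[0]);print('trayyaw',yaw)
R=dict(top=(325,185,425,265),scene=(205,155,295,220))
for nm in(['top'],['scene'],['top','scene']): print('tray',nm,fit(box(.09,.16,0,.003),R,(tc[0],tc[1],yaw),nm))
uc=ctr('top',160,218,.012)
R=dict(top=(110,145,210,290),scene=(385,140,490,250))
for nm in(['top'],['scene'],['top','scene']): print('unit',nm,fit(box(.25,.15,0,.024),R,(uc[0],uc[1],.09),nm))
E
python3 fit.py
```

```text
[ 0.52043234 -0.27314079  0.003     ] [0.52320883 0.21412877 0.024     ]
trayyaw -0.3089122978665475
tray ['top'] (array([ 520.79, -271.84,  -30.51]), np.float64(15.08))
tray ['scene'] (array([ 520.51, -271.81,  -31.17]), np.float64(65.2))
tray ['top', 'scene'] (array([ 520.88, -271.89,  -30.7 ]), np.float64(87.53))
unit ['top'] (array([521.62, 218.15,  15.14]), np.float64(87.37))
unit ['scene'] (array([520.17, 218.68,  15.67]), np.float64(30.02))
unit ['top', 'scene'] (array([520.89, 218.15,  15.49]), np.float64(137.22))
```

```bash
cat > ov.py <<'E'
from h import *
im={n:np.load(f"pics/{n}avg.npy") for n in C}
def crop(n,x0,y0,w,h,k,lo,hi,gamma=1):
    c=np.clip((im[n][y0:y0+h,x0:x0+w]-lo)/(hi-lo),0,1)**gamma*255
    return cv2.resize(c.astype(np.uint8),(w*k,h*k),interpolation=cv2.INTER_CUBIC)
def line(I,n,P,x0,y0,k,col,closed=True):
    p=((proj(n,P)-[x0,y0]+.5)*k).astype(np.int32);cv2.polylines(I,[p],closed,col,1,cv2.LINE_AA)
E
python3 - <<'E'
from ov import *
for n,(x0,y0,w,h,k) in dict(top=(145,190,36,52,14),scene=(415,168,40,48,14)).items():
    I=crop(n,x0,y0,w,h,k,0,230,.6);cv2.imwrite(f"pics/hold_{n}.png",I[:600])
    print(I.shape)
    x0,y0,w,h=(115,150,90,135) if n=='top' else (390,145,95,100);k=5
    I=crop(n,x0,y0,w,h,k,0,255)
    for z in(0,.024): line(I,n,pose(.5209,.2182,.155,np.array([[a,b,z] for a,b in((-.125,-.075),(.125,-.075),(.125,.075),(-.125,.075))])),x0,y0,k,(0,0,255))
    cv2.imwrite(f"pics/uo_{n}.png",I)
E
```

```text
(728, 504, 3)
(672, 560, 3)
```

View pics/hold_top.png

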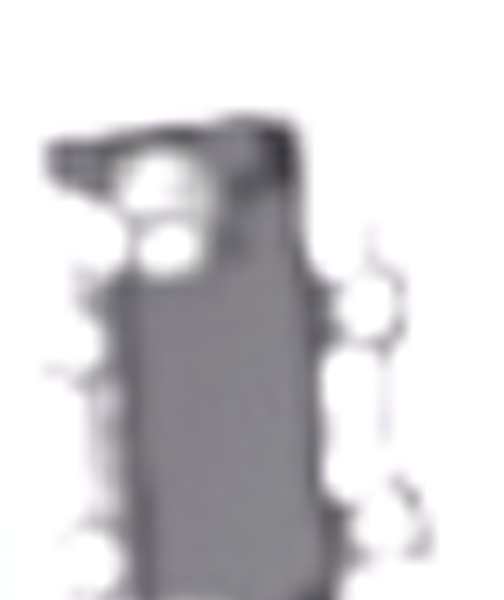

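View pics/hold_scene.png

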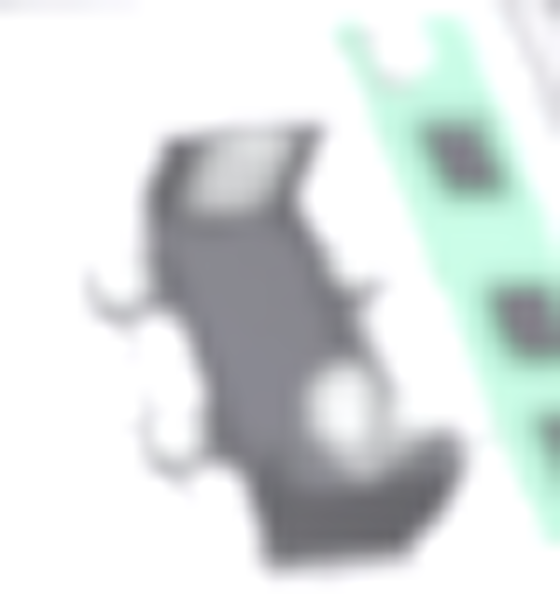

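View pics/uo_top.png

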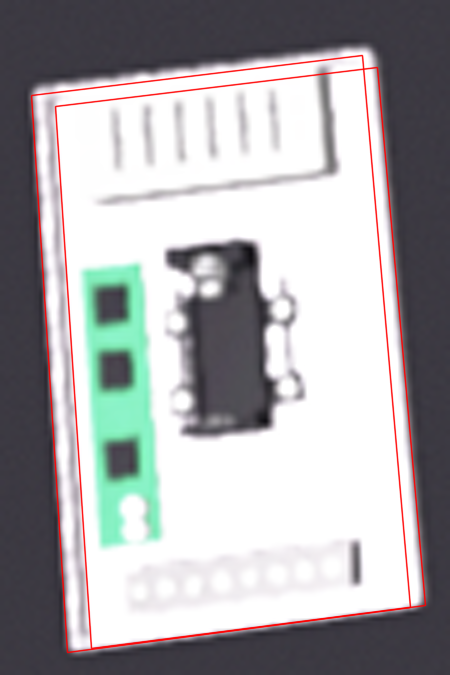

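View pics/uo_scene.png

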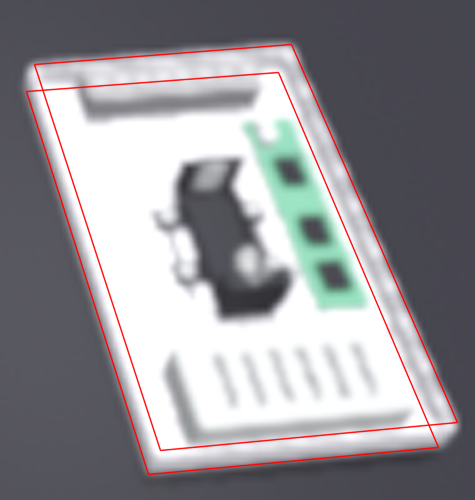

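```bash
cat > hol.py <<'E'
from ov import *
import sys
def bay2w(bx,by,yaw,P): # P: u toward contact, v, z
    return pose(bx,by,yaw+np.pi,P)
def draw(bx,by,yaw,tag):
    out=[]
    for n,(x0,y0,w,h,k) in dict(top=(145,190,36,52,11),scene=(415,168,40,48,11)).items():
        I=crop(n,x0,y0,w,h,k,0,230,.6)
        def L(P,c,cl=True): line(I,n,bay2w(bx,by,yaw,np.array(P)/1e3),x0,y0,k,c,cl)
        L([[-40,-15,18],[30.75,-15,18],[30.75,15,18],[-40,15,18]],(0,255,0))
        for z in(18,40): L([[30.75,-18,z],[36.75,-18,z],[36.75,18,z],[30.75,18,z]],(0,0,255))
        t=np.linspace(0,2*np.pi,24)
        L(np.c_[0*t-25.75,5*np.cos(t),35+5*np.sin(t)],(255,0,0))
        L([[-37.75,-17,42],[-37.75,17,42]],(255,0,255),False)
        out.append(np.pad(I,((0,0),(0,0),(0,0))))
    H=max(o.shape[0] for o in out);out=[np.pad(o,((0,H-o.shape[0]),(0,4),(0,0))) for o in out]
    J=np.hstack(out);cv2.imwrite(f"pics/ho_{tag}.png",J[:600,:]);print(J.shape)
if __name__=="__main__":
    a=back('scene',432.3,177.2,.040);print(a, back('scene',415+235/14,168+212/14,.018), back('top',145+225/14,190+590/14,.018))
    bx,by,yaw,tag=map(float,sys.argv[1:5]);draw(bx,by,yaw,int(tag))
E
python3 hol.py 0.522 0.21 0.155 0
```

```text
[0.48858727 0.20920076 0.04      ] [0.49132577 0.21356299 0.018     ] [0.49205778 0.21148043 0.018     ]
(572, 844, 3)
```

View pics/ho_0.png

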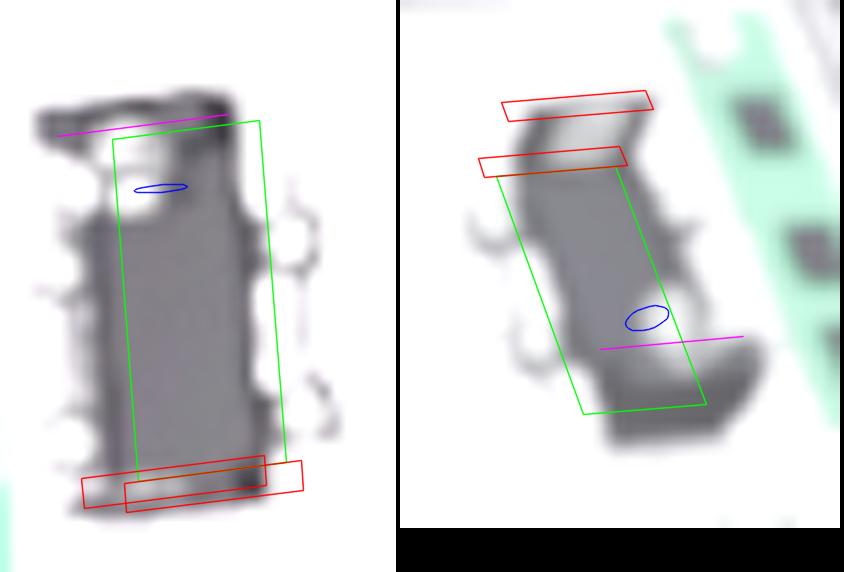

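```bash
python3 hol.py 0.521 0.215 0.155 1
```

```text
[0.48858727 0.20920076 0.04      ] [0.49132577 0.21356299 0.018     ] [0.49205778 0.21148043 0.018     ]
(572, 844, 3)
```

View pics/ho_1.png

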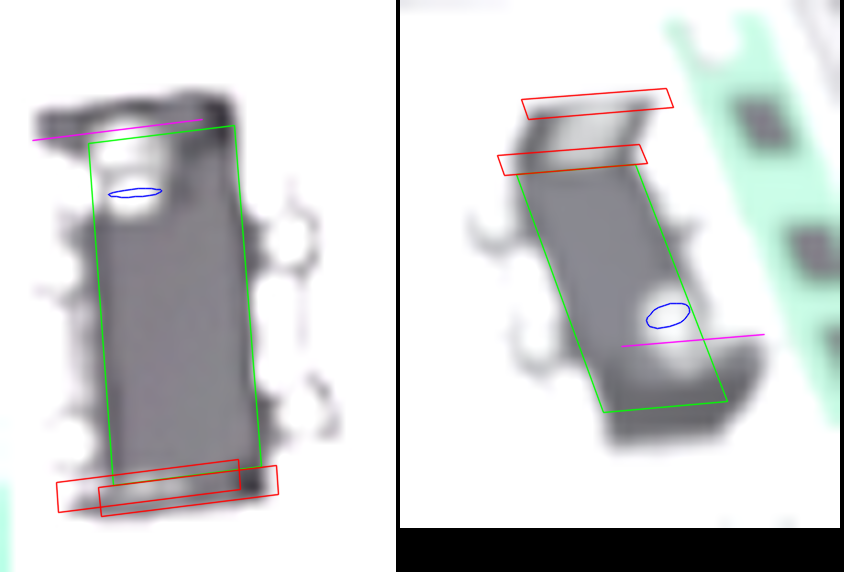

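```bash
cat > cel.py <<'E'
from ov import *
import sys
d,=map(float,sys.argv[1:2])
out=[]
for n,(x0,y0,w,h,k) in dict(top=(372,208,40,42,10),scene=(222,160,36,42,10)).items():
    I=crop(n,x0,y0,w,h,k,60,230,1)
    def L(P,c,cl=True): line(I,n,pose(.5209,-.2719,-.307,np.array(P)/1e3),x0,y0,k,c,cl)
    t=np.linspace(0,2*np.pi,36)
    for a,r,c in((-29.5,17,(0,0,255)),(29.5,17,(0,255,0)),(32,5,(0,255,0)),(-32,5,(0,0,255))): L(np.c_[0*t+d+a,-38+r*np.cos(t),20+r*np.sin(t)],c)
    out.append(I)
cv2.imwrite("pics/cel%d.png"%d,np.hstack(out))
print(pose(.5209,-.2719,-.307,[[d/1e3,-.038,.02]]))
E
python3 cel.py 0
```

```text
[[ 0.50941639 -0.30812329  0.02      ]]
```

View pics/cel0.png

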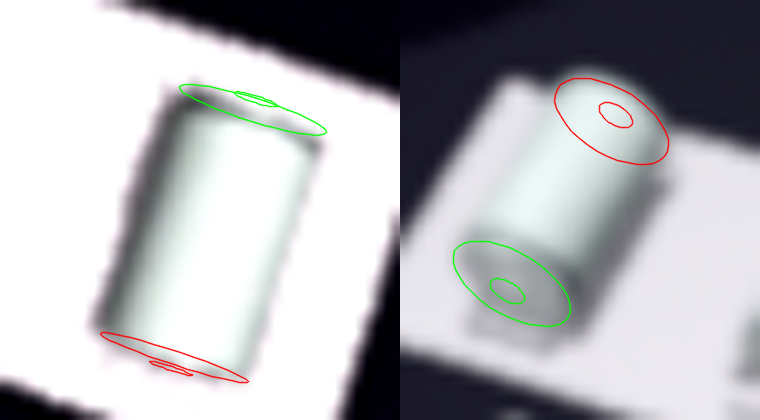

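```bash
cat > st.py <<'E'
from station import arm
import numpy as np
from scipy.spatial.transform import Rotation as Ro
def st(p=True):
    s=arm.get_state();R=Ro.from_euler('xyz',s['ee_rot']).as_matrix()
    if p:
        print('t %.2f pos %s F %s M %s w %.4f q %s'%(s['t'],np.round(s['eef_pos'],4),np.round(s['force'],2),np.round(s['moment'],2),s['width'],np.round(s['q'],3)))
        print('toolx',np.round(R[:,0],4),'y',np.round(R[:,1],4),'z',np.round(R[:,2],4))
    return s,R
def rowto(s,R,P,Rt):
    """world target -> per-axis tool shift (m) and rotvec(deg)"""
    d=R.T@(np.array(P)-s['eef_pos']); r=Ro.from_matrix(R.T@Rt).as_rotvec(degrees=True)
    return d,r
def down(yaw,tilt=0):
    """tool x down, tool z along world heading 'yaw' (deg); tilt(deg): raises tool-z direction"""
    z=np.array([np.cos(np.radians(yaw)),np.sin(np.radians(yaw)),0]);x=np.array([0,0,-1.]);y=np.cross(z,x)
    R=np.c_[x,y,z]
    return R@Ro.from_euler('y',0,degrees=True).as_matrix() if not tilt else Ro.from_rotvec(y*0+np.cross(z,[0,0,1])*np.radians(tilt)).as_matrix()@R
E
python3 -c "
from st import *
s,R=st();print(np.degrees(np.arctan2(R[1,2],R[0,2])))
for yaw in (-17.6,162.4): print(rowto(s,R,[.5085,-.3078,.011],down(yaw)))
print(down(0,10))
"
```

```text
t 1.10 pos [ 0.1896 -0.6478  0.2266] F [ 0.52  1.03 -0.83] M [ 0.02  0.04 -0.03] w 0.0877 q [-0.998  0.359  0.012 -0.    -1.224 -0.288]
toolx [ 0.  0. -1.] y [-0.2809  0.9597  0.    ] z [0.9597 0.2809 0.    ]
16.31562256700878
(array([0.21555987, 0.23671732, 0.40155441]), array([ 3.39156226e+01,  1.80376431e-04, -8.18937154e-04]))
(array([0.21555987, 0.23671732, 0.40155441]), array([-1.46084377e+02,  1.07559455e-03,  2.36906953e-04]))
[[ 0.17364818  0.          0.98480775]
 [ 0.          1.          0.        ]
 [-0.98480775  0.          0.17364818]]
```

>>> carry_out:
  deltas:
    - [0.2,0.59,1,0,0,0]
    - [0.2,0.59,1,0,0,0]
    - [0.2,0.59,1,0,0,0]
    - [0.2,0.59,1,0,0,0]
    - [0.2,0.59,1,0,0,0]
  hand: 0.32
  newtons: 30

```text
t: 1.6
eef_pos: [0.3496, -0.4782, 0.1854]
ee_rot: [-1.661, 1.568, -1.386]
force: [0.9, -1.0, 0.1]
width: 0.0603
```

>>> carry_out:
  deltas:
    - [0.2,0.59,1,0,0,0]
    - [0.2,0.59,1,0,0,0]
    - [0.2,0.59,1,0,0,0]
    - [0.2,0.59,1,0,0,0]
    - [0.2,0.59,1,0,0,0]

```text
t: 2.1
eef_pos: [0.516, -0.3027, 0.1454]
ee_rot: [-1.15, 1.565, -0.874]
force: [0.2, -0.1, 0.0]
width: 0.0595
```

>>> carry_out:
  deltas:
    - [0,0,0,1,0,0]
    - [0,0,0,1,0,0]
    - [0,0,0,1,0,0]
    - [0,0,0,1,0,0]
    - [0,0,0,1,0,0]

```text
t: 2.6
eef_pos: [0.5212, -0.2962, 0.1438]
ee_rot: [-0.881, 1.566, -0.957]
force: [0.5, 0.0, -0.1]
width: 0.0596
```

```bash
python3 -c "
from st import *
s,R=st();print(np.degrees(np.arctan2(R[1,2],R[0,2])))
print(rowto(s,R,[.5085,-.3078,.011],down(-17.6)))
"
```

```text
t 2.60 pos [ 0.5212 -0.2962  0.1438] F [ 0.53  0.05 -0.11] M [ 0.02  0.03 -0.08] w 0.0596 q [-0.189  0.298 -0.278  0.004 -0.991 -1.46 ]
toolx [ 0.003  -0.0043 -1.    ] y [ 0.0754  0.9971 -0.004 ] z [ 0.9971 -0.0754  0.0033]
-4.323991713543668
(array([ 0.13283646, -0.01200871, -0.01221419]), array([13.2755907 ,  0.21728343,  0.20870232]))
```

>>> carry_out:
  deltas:
    - [0.3,-0.07,-0.07,0.83,0.01,0.01]
    - [0.3,-0.07,-0.07,0.83,0.01,0.01]
    - [0.3,-0.08,-0.08,0.83,0.01,0.01]
    - [0.3,-0.08,-0.08,0.83,0.01,0.01]
    - [0,0,0,0,0,0]

```text
t: 3.1
eef_pos: [0.5083, -0.3064, 0.0955]
ee_rot: [-0.149, 1.567, -0.466]
force: [0.3, 0.1, -0.3]
width: 0.0594
```

```bash
python3 -c "
from st import *
s,R=st();print(np.degrees(np.arctan2(R[1,2],R[0,2])))
print(rowto(s,R,[.5085,-.3078,.011],down(-17.6)))
from station import cams;import cv2
for n in('top','scene'):
  f=cams.grab_frame(n)['pixels'][:,:,::-1]
  x,y=(350,190) if n=='top' else (205,140)
  cv2.imwrite(f'pics/g_{n}.png',cv2.resize(f[y:y+70,x:x+80],None,fx=7,fy=7,interpolation=cv2.INTER_CUBIC))
"
```

```text
t 3.10 pos [ 0.5083 -0.3064  0.0955] F [ 0.27  0.14 -0.26] M [-0.04  0.06  0.  ] w 0.0594 q [-2.130e-01  3.400e-01 -3.440e-01  1.000e-03 -8.840e-01 -1.677e+00]
toolx [ 0.0035 -0.0018 -1.    ] y [ 3.123e-01  9.500e-01 -6.000e-04] z [ 0.95   -0.3123  0.0039]
-18.198794542809832
(array([ 0.08449593, -0.00126273,  0.00029737]), array([-0.59885814,  0.22166839,  0.03440382]))
```

View pics/g_scene.png

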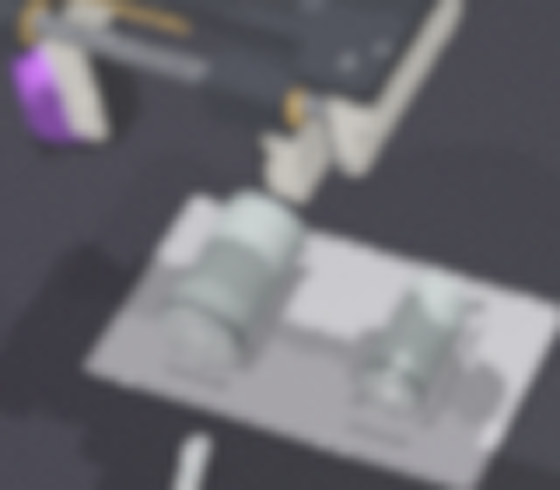

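View pics/g_top.png

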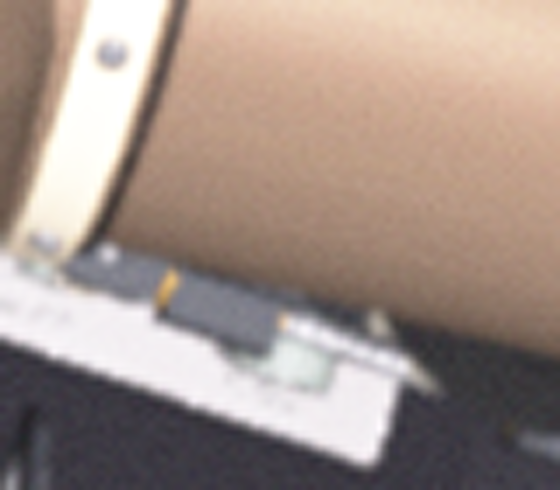

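```bash
python3 -c "
from h import *
for s in(-.03,.03): print((proj('scene',[[.5083+.312*s,-.3064+.95*s,.0955]])-[205,140]+.5)*7)
print((proj('scene',[[.5083,-.3078,.02]])-[205,140]+.5)*7)
"
```

```text
[[132.39005715 126.49860824]]
[[281.66374437 172.64079122]]
[[234.10172563 278.91633427]]
```

>>> carry_out:
  deltas:
    - [0.5,-0.03,0,-0.15,0.05,0]
    - [0.5,0,0,0,0,0]
    - [0.5,0,0,0,0,0]
    - [0.4,0,0,0,0,0]
    - [0.2,0,0,0,0,0]

```text
t: 3.7
eef_pos: [0.5164, -0.3094, 0.0176]
ee_rot: [-0.109, 1.555, -0.402]
force: [-1.0, 0.2, -0.1]
width: 0.0596
```

```bash
python3 -c "
from st import *
s,R=st();print(np.degrees(np.arctan2(R[1,2],R[0,2])))
print(rowto(s,R,[.5085,-.3078,.011],down(-17.6)))
"
```

```text
t 3.70 pos [ 0.5164 -0.3094  0.0176] F [-1.04  0.23 -0.1 ] M [-0.03  0.07 -0.05] w 0.0596 q [-0.214  0.441 -0.406  0.005 -0.707 -1.654]
toolx [ 0.0146 -0.0062 -0.9999] y [ 0.2888  0.9574 -0.0017] z [ 0.9573 -0.2887  0.0157]
-16.784921502049244
(array([ 0.00651519, -0.00075039, -0.00815912]), array([0.81428646, 0.90269335, 0.09203708]))
```

>>> carry_out:
  deltas:
    - [0.08,-0.02,-0.2,0.2,0.22,0.02]
    - [0.08,0,0,0,0,0]
    - [0,0,0,0,0,0]

```text
t: 4.0
eef_pos: [0.509, -0.3078, 0.0118]
ee_rot: [-1.439, 1.57, -1.744]
force: [-0.0, -0.8, 0.2]
width: 0.0597
```

```bash
python3 -c "
from st import *
s,R=st();print(np.degrees(np.arctan2(R[1,2],R[0,2])))
print(rowto(s,R,[.5085,-.3078,.011],down(-17.6)))
"
```

```text
t 4.00 pos [ 0.509  -0.3078  0.0118] F [-0.05 -0.79  0.23] M [0.   0.02 0.02] w 0.0597 q [-2.150e-01  4.480e-01 -4.120e-01  1.000e-03 -7.110e-01 -1.662e+00]
toolx [-1.e-04 -4.e-04 -1.e+00] y [ 3.010e-01  9.536e-01 -4.000e-04] z [ 0.9536 -0.301   0.    ]
-17.516504609347248
(array([ 0.00081877, -0.00013605, -0.00050479]), array([0.08349491, 0.00272298, 0.02038666]))
```

>>> carry_out:
  deltas:
    - [0,0,0,0,0,0]
    - [0,0,0,0,0,0]
    - [0,0,0,0,0,0]
    - [0,0,0,0,0,0]
    - [0,0,0,0,0,0]
  hand: 1
  newtons: 40

```text
t: 4.5
eef_pos: [0.5104, -0.3082, 0.0141]
ee_rot: [-0.061, 1.567, -0.366]
force: [0.6, -0.8, -1.7]
width: 0.0332
```

```bash
python3 -c "
from st import *
s,R=st()"
```

```text
t 4.50 pos [ 0.5104 -0.3082  0.0141] F [ 0.63 -0.83 -1.71] M [-0.06  0.03  0.01] w 0.0332 q [-2.150e-01  4.450e-01 -4.110e-01  1.000e-03 -7.120e-01 -1.661e+00]
toolx [ 0.0035 -0.0014 -1.    ] y [ 3.004e-01  9.538e-01 -2.000e-04] z [ 0.9538 -0.3004  0.0038]
```

>>> carry_out:
  deltas:
    - [-0.5,0,0,0,0,0]
    - [-0.9,0,0,0,0,0]
    - [-0.9,0,0,0,0,0]
    - [-0.5,0,0,0,0,0]
    - [0,0,0,0,0,0]

```text
t: 5.0
eef_pos: [0.5081, -0.3075, 0.1279]
ee_rot: [-3.008, 1.569, 2.969]
force: [-0.6, -0.0, -1.5]
width: 0.0336
```

>>> carry_out:
  deltas:
    - [0,0,0,0,0,0]

```text
t: 5.1
eef_pos: [0.5079, -0.3073, 0.1277]
ee_rot: [3.032, 1.569, 2.726]
force: [0.5, 0.3, -1.5]
width: 0.0327
```

>>> carry_out:
  deltas:
    - [0,0,0,0,0,0]

```text
t: 5.2
eef_pos: [0.5074, -0.3071, 0.1269]
ee_rot: [2.997, 1.568, 2.691]
force: [-0.5, 0.7, -2.1]
width: 0.0331
```

```bash
python3 -c "
from st import *
s,R=st()
from station import cams;import cv2
from h import proj
for n in('top','scene'):
  f=cams.grab_frame(n)['pixels'][:,:,::-1]
  u,v=proj(n,[s['eef_pos']])[0]; x,y=int(u)-35,int(v)-35;print(n,x,y)
  cv2.imwrite(f'pics/l_{n}.png',cv2.resize(f[y:y+70,x:x+70],None,fx=8,fy=8,interpolation=cv2.INTER_CUBIC))
s,R=st()
"
```

```text
t 5.20 pos [ 0.5074 -0.3071  0.1269] F [-0.55  0.66 -2.13] M [-0.   -0.03  0.03] w 0.0331 q [-2.150e-01  3.100e-01 -3.040e-01 -1.000e-03 -9.600e-01 -1.661e+00]
toolx [-0.0023  0.0011 -1.    ] y [3.014e-01 9.535e-01 4.000e-04] z [ 0.9535 -0.3014 -0.0026]
top 369 193
scene 196 117
t 5.30 pos [ 0.5071 -0.307   0.1263] F [-1.42 -0.63 -1.31] M [-0.05  0.02 -0.  ] w 0.0329 q [-2.150e-01  3.100e-01 -3.040e-01 -1.000e-03 -9.610e-01 -1.661e+00]
toolx [-0.0036  0.0015 -1.    ] y [3.015e-01 9.535e-01 3.000e-04] z [ 0.9535 -0.3015 -0.0039]
```

View pics/l_scene.png

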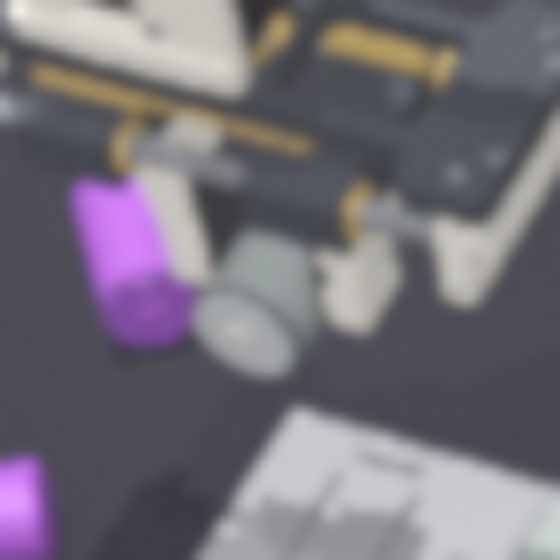

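View pics/l_top.png

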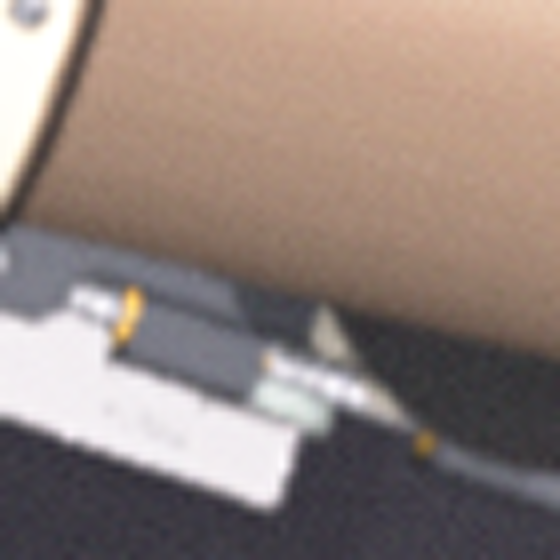

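>>> carry_out:
  deltas:
    - [-0.3,0,0,0,-1,0]
    - [-0.3,0,0,0,-1,0]
    - [-0.3,0,0,0,-1,0]
    - [0,0,0,0,-1,0]
    - [0,0,0,0,-1,0]

```text
t: 5.8
eef_pos: [0.5046, -0.3061, 0.1567]
ee_rot: [-0.0, 1.225, -0.306]
force: [-0.6, -0.1, -1.9]
width: 0.0333
```

>>> carry_out:
  deltas:
    - [0,0,0,0,-1,0]
    - [0,0,0,0,-1,0]

```text
t: 6.0
eef_pos: [0.5041, -0.3054, 0.1558]
ee_rot: [0.002, 1.081, -0.303]
force: [-0.2, -1.0, -1.6]
width: 0.0331
```

```bash
python3 -c "
from st import *
s,R=st()
from station import cams;import cv2
from h import proj
n='scene'
a=np.mean([cams.grab_frame(n)['pixels'][:,:,::-1].astype(float) for _ in range(4)],0)
u,v=proj(n,[s['eef_pos']])[0]; x,y=int(u)-20,int(v)-20
a=a[y:y+40,x:x+40];a=np.clip((a-60)/(210-60),0,1)*255
cv2.imwrite('pics/m_scene.png',cv2.resize(a.astype(np.uint8),None,fx=14,fy=14,interpolation=cv2.INTER_CUBIC))
s,R=st()
"
```

```text
t 6.00 pos [ 0.5041 -0.3054  0.1558] F [-0.22 -0.98 -1.58] M [ 0.16  1.71 -0.13] w 0.0331 q [-0.182  0.046 -0.771  0.212 -0.273 -1.885]
toolx [ 0.4486 -0.1405 -0.8826] y [0.3009 0.9537 0.0011] z [ 0.8416 -0.2661  0.4701]
t 6.20 pos [ 0.5036 -0.3059  0.1557] F [ 0.11 -0.19 -1.45] M [0.51 1.57 0.01] w 0.0331 q [-0.182  0.048 -0.766  0.209 -0.282 -1.881]
toolx [ 0.4441 -0.1406 -0.8849] y [ 3.009e-01  9.536e-01 -5.000e-04] z [ 0.8439 -0.2661  0.4658]
```

View pics/m_scene.png

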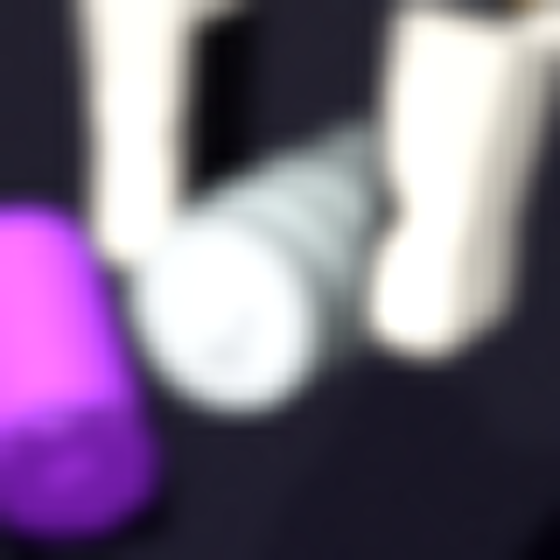

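```bash
python3 -c "
from st import *
s,R=st(0)
from station import cams;import cv2
from h import proj
n='scene'
a=np.mean([cams.grab_frame(n)['pixels'][:,:,::-1].astype(float) for _ in range(4)],0)
u,v=proj(n,[s['eef_pos']])[0]; x,y=int(u)-20,int(v)-20
a=a[y:y+40,x:x+40];print(np.round(a.mean(2)[12:30,8:24]).astype(int))
"
```

```text
[[225 222 207 170 110  74  74  89 107 127 143 155 165 170 167 161]
 [226 223 209 170 112  86 104 135 157 171 177 177 178 182 182 177]
 [226 223 209 173 130 121 139 166 183 191 192 188 181 180 182 183]
 [226 223 211 188 169 165 171 178 183 185 190 193 190 182 176 173]
 [224 221 213 204 199 196 197 196 191 184 183 186 188 187 178 166]
 [218 214 209 208 208 209 209 208 203 197 189 178 176 182 178 165]
 [200 204 207 210 211 212 213 213 210 207 200 183 169 170 172 165]
 [172 195 208 210 211 212 214 214 213 211 207 193 171 159 162 159]
 [157 192 208 211 212 213 216 216 215 213 211 201 180 155 148 148]
 [159 192 208 211 212 214 216 216 213 212 212 207 189 158 137 136]
 [156 188 207 211 212 213 214 212 209 210 212 210 195 162 131 126]
 [148 179 203 210 211 212 211 208 205 209 212 210 197 163 128 119]
 [146 167 196 208 210 209 207 204 205 210 213 210 196 161 123 114]
 [144 151 180 200 207 205 201 200 204 210 212 208 190 152 116 105]
 [145 132 151 182 199 203 201 200 205 210 210 201 175 134 103  93]
 [148 124 120 150 179 194 200 201 204 205 200 185 150 110  90  84]
 [143 122 101 110 138 163 179 186 189 185 173 151 116  90  84  82]
 [131 117  95  86  96 114 132 143 146 138 123 105  89  82  81  81]]
```

>>> carry_out:
  deltas:
    - [0,0.5,0,0,1,0]
    - [0,0.6,0,0,1,0]
    - [0,0.6,0,0,1,0]
    - [0,0.6,0,0,1,0]
    - [0,0.6,0,0,1,0]

```text
t: 6.9
eef_pos: [0.5415, -0.1929, 0.1575]
ee_rot: [0.016, 1.447, -0.294]
force: [1.2, -1.1, -1.0]
width: 0.0332
```

>>> carry_out:
  deltas:
    - [0,0.5,0,-0.5,1,0]
    - [0,0.5,0,-1,1,0]
    - [0,0.4,0,-1,0,0]
    - [0,0.4,0,-1,0,0]
    - [0,0.4,0,-1,0,0]

```text
t: 7.4
eef_pos: [0.5681, -0.1005, 0.1576]
ee_rot: [2.869, 1.546, 2.887]
force: [-0.1, 0.1, -1.5]
width: 0.0334
```

>>> carry_out:
  deltas:
    - [0,0.2,0,-1,0,0]
    - [0,0.2,0,-1,0,0]
    - [0,0.2,0,-1,0,0]
    - [0,0.2,0,-1,0,0]
    - [0,0,0,-1,0,0]

```text
t: 7.9
eef_pos: [0.569, -0.0631, 0.1576]
ee_rot: [2.383, 1.543, 2.769]
force: [-0.2, 0.2, -0.8]
width: 0.0332
```

```bash
python3 -c "
from st import *
s,R=st();print(np.degrees(np.arctan2(R[1,2],R[0,2])))"
```

```text
t 7.90 pos [ 0.569  -0.0631  0.1576] F [-0.23  0.25 -0.8 ] M [-0.08 -0.12 -0.01] w 0.0332 q [ 0.22   0.262 -0.286 -0.018 -1.046 -1.397]
toolx [-0.0255  0.01   -0.9996] y [-0.3759  0.9265  0.0188] z [ 0.9263  0.3763 -0.0198]
22.10744276713145
```

>>> carry_out:
  deltas:
    - [0,0.46,0.2,-1,0,0]
    - [0,0.44,0.23,-1,0,0]
    - [0,0.42,0.26,-1,0,0]
    - [0,0.4,0.29,-1,0,0]
    - [0,0.38,0.32,-1,0,0]

```text
t: 8.4
eef_pos: [0.5754, 0.0406, 0.1587]
ee_rot: [1.932, 1.541, 2.68]
force: [-0.1, -0.1, -0.3]
width: 0.0331
```

>>> carry_out:
  deltas:
    - [0,0.36,0.35,-1,0,0]
    - [0,0.33,0.37,-1,0,0]
    - [0,0.31,0.39,-1,0,0]
    - [0,0.28,0.41,-1,0,0]
    - [0,0.25,0.43,-1,0,0]

```text
t: 8.9
eef_pos: [0.5801, 0.148, 0.1602]
ee_rot: [1.496, 1.538, 2.611]
force: [0.5, 0.6, -1.5]
width: 0.0333
```

>>> carry_out:
  deltas:
    - [0,0.22,0.45,-1,0,0]
    - [0,0.19,0.46,-1,0,0]
    - [0,0.15,0.3,-1,0,0]
    - [0,0,0,-1,0,0]
    - [0,0,0,-1,0,0]

```text
t: 9.4
eef_pos: [0.5808, 0.2105, 0.1606]
ee_rot: [1.087, 1.535, 2.571]
force: [-0.2, -0.0, -1.1]
width: 0.0332
```

>>> carry_out:
  deltas:
    - [0,0,0,-1,0,0]
    - [0,0,0,-1,0,0]
    - [0,0,0,-1,0,0]
    - [0,0,0,-1,0,0]
    - [0,0,0,-1,0,0]

```text
t: 9.9
eef_pos: [0.5836, 0.2152, 0.1598]
ee_rot: [0.707, 1.531, 2.558]
force: [0.1, -0.3, -1.4]
width: 0.0332
```

>>> carry_out:
  deltas:
    - [0,0,0,-1,0,0]
    - [0,0,0,-1,0,0]
    - [0,0,0,-1,0,0]
    - [0,0,0,-1,0,0]
    - [0,0,0,-1,0,0]

```text
t: 10.4
eef_pos: [0.5865, 0.2191, 0.1591]
ee_rot: [0.329, 1.527, 2.546]
force: [0.6, -0.8, -1.2]
width: 0.0329
```

```bash
python3 -c "
from st import *
s,R=st();print(np.degrees(np.arctan2(R[1,2],R[0,2])));print(rowto(s,R,[.521,.2145,.15],down(188.9)))"
```

```text
t 10.40 pos [0.5865 0.2191 0.1591] F [ 0.61 -0.77 -1.17] M [-0.13  0.06  0.01] w 0.0329 q [ 0.642  0.344 -0.152 -0.047 -1.09   0.025]
toolx [-0.0362  0.0246 -0.999 ] y [-0.7983 -0.6021  0.0142] z [-0.6011  0.7981  0.0414]
126.98843571700097
(array([0.01135725, 0.05494633, 0.03529345]), array([-61.884445  ,   2.57703585,   0.55134418]))
```

>>> carry_out:
  deltas:
    - [0,0.1,0.2,-1,0,0]
    - [0,0.1,0.2,-1,0,0]
    - [0,0.1,0.2,-1,0,0]
    - [0,0,0.1,-1,0,0]
    - [0,0,0,-1,0,0]

```text
t: 10.9
eef_pos: [0.5606, 0.2361, 0.1597]
ee_rot: [-0.04, 1.523, 2.542]
force: [0.1, 0.1, -1.4]
width: 0.033
```

>>> carry_out:
  deltas:
    - [0,0,0,-1,0,0]
    - [0,0,0,-1,0,0]
    - [0,0,0,-1,0,0]
    - [0,0,0,-1,0,0]
    - [0,0,0,-1,0,0]

```text
t: 11.4
eef_pos: [0.5631, 0.2405, 0.1594]
ee_rot: [-0.42, 1.519, 2.529]
force: [0.6, 0.1, -1.3]
width: 0.0332
```

>>> carry_out:
  deltas:
    - [0,0,0,-1,0,0]
    - [0,0,0,-1,0,0]
    - [0,0,0,-1,0,0]
    - [0,0,0,-0.5,0,0]
    - [0,0,0,0,0,0]

```text
t: 11.9
eef_pos: [0.5658, 0.2446, 0.1588]
ee_rot: [-0.685, 1.516, 2.523]
force: [-0.2, 0.4, -0.9]
width: 0.0331
```

```bash
python3 -c "
from st import *
s,R=st();print(np.degrees(np.arctan2(R[1,2],R[0,2])));print(rowto(s,R,[.521,.2145,.1],down(188.9,28)))"
```

```text
t 11.90 pos [0.5658 0.2446 0.1588] F [-0.21  0.4  -0.91] M [-0.2  -0.    0.03] w 0.0331 q [ 0.69   0.331 -0.166 -0.06  -1.088  0.975]
toolx [-0.0449  0.032  -0.9985] y [ 0.065  -0.9973 -0.0349] z [-0.9969 -0.0665  0.0427]
-176.18627911113518
(array([0.05978138, 0.02911644, 0.04416905]), array([ -4.50286573, -25.62205219,   3.31191736]))
```

>>> carry_out:
  deltas:
    - [0,0.2,0.3,-0.15,-0.9,0.1]
    - [0,0.2,0.3,-0.15,-0.9,0.1]
    - [0,0.2,0.3,-0.15,-0.9,0.1]
    - [0,0.1,0.3,-0.15,-0.9,0.1]
    - [0,0,0.1,-0.15,-0.9,0.1]

```text
t: 12.4
eef_pos: [0.5165, 0.2143, 0.1677]
ee_rot: [-0.039, 1.205, -3.055]
force: [0.8, 0.6, -1.5]
width: 0.033
```

```bash
python3 -c "
from st import *
s,R=st();print(rowto(s,R,[.510,.2128,.09],down(188.9,28)))"
```

```text
t 12.40 pos [0.5165 0.2143 0.1677] F [ 0.75  0.6  -1.51] M [ 0.03 -1.34  0.  ] w 0.0330 q [ 0.611  0.438  0.012 -0.181 -1.466  1.133]
toolx [-0.356  -0.0308 -0.934 ] y [ 0.1223 -0.9924 -0.0139] z [-0.9264 -0.1192  0.3571]
(array([ 0.0749019 ,  0.00177214, -0.02150426]), array([-1.37506989, -7.08913808,  1.50008299]))
```

>>> carry_out:
  deltas:
    - [0.5,0.02,-0.15,-0.2,-0.8,0.2]
    - [0.5,0.02,-0.15,-0.1,-0.8,0.15]
    - [0.5,0,-0.1,0,-0.2,0]
    - [0.3,0,-0.1,0,0,0]
    - [0,0,0,0,0,0]

```text
t: 12.9
eef_pos: [0.5075, 0.2136, 0.0901]
ee_rot: [-0.001, 1.076, -2.995]
force: [-0.1, -0.0, -0.5]
width: 0.033
```

```bash
cat > look.py <<'E'
from st import *
from station import cams;import cv2
from h import proj
import sys
tag=sys.argv[1]
s,R=st();print(rowto(s,R,[.510,.2128,.046],down(188.9,28)))
o=[]
for n in('top','scene'):
  f=cams.grab_frame(n)['pixels'][:,:,::-1]
  x,y=(135,175) if n=='top' else (400,145)
  o.append(cv2.resize(f[y:y+75,x:x+66],None,fx=6,fy=6,interpolation=cv2.INTER_CUBIC))
cv2.imwrite(f'pics/look{tag}.png',np.hstack(o))
E
python3 look.py 1
```

```text
t 12.90 pos [0.5075 0.2136 0.0901] F [-0.09 -0.03 -0.51] M [ 0.13 -1.53  0.  ] w 0.0330 q [ 0.598  0.579  0.02  -0.21  -1.466  1.191]
toolx [-0.4694 -0.0694 -0.8802] y [ 1.475e-01 -9.891e-01 -7.000e-04] z [-0.8706 -0.1301  0.4745]
(array([ 0.03766103,  0.00120787, -0.02302596]), array([-0.35192884,  0.32836095,  0.23354003]))
```

View pics/look1.png

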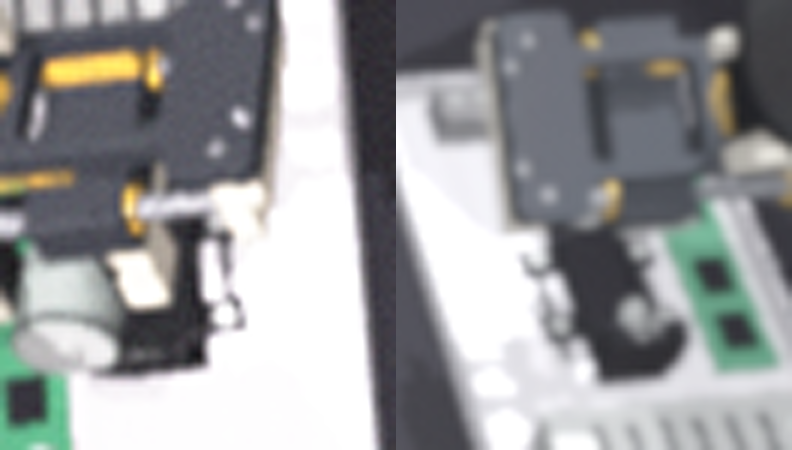

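```bash
cat > fc.py <<'E'
from st import *
from h import *
s,R=st(0)
for a in(6,8,10):
  for l in(26,28,30):
    P=s['eef_pos']-R[:,0]*a/1e3+R[:,2]*l/1e3
    print(a,l,np.round(P,4),np.round((proj('top',[P])[0]-[135,175]+.5)*6))
from station import cams
f=np.mean([cams.grab_frame('top')['pixels'][:,:,::-1].astype(float) for _ in range(3)],0)
I=cv2.resize(np.clip((f[222:242,132:162]-80)/160,0,1)*255,None,fx=20,fy=20,interpolation=cv2.INTER_CUBIC).astype(np.uint8)
t=np.linspace(0,2*np.pi,40)
for a,col in((6,(0,0,255)),(9,(0,255,0))):
  Q=s['eef_pos']-R[:,0]*a/1e3+R[:,2]*.0275+.017*(np.cos(t)[:,None]*R[:,0]+np.sin(t)[:,None]*R[:,1])
  cv2.polylines(I,[((proj('top',Q)-[132,222]+.5)*20).astype(np.int32)],True,col,1)
cv2.imwrite('pics/fc.png',I)
E
python3 fc.py
```

```text
6 26 [0.4886 0.2109 0.1098] [ 60. 342.]
6 28 [0.4869 0.2106 0.1107] [ 59. 347.]
6 30 [0.4851 0.2104 0.1117] [ 58. 353.]
8 26 [0.4895 0.211  0.1116] [ 58. 339.]
8 28 [0.4878 0.2108 0.1125] [ 57. 344.]
8 30 [0.486  0.2105 0.1135] [ 56. 349.]
10 26 [0.4905 0.2112 0.1133] [ 55. 336.]
10 28 [0.4887 0.2109 0.1143] [ 54. 341.]
10 30 [0.487  0.2106 0.1152] [ 54. 346.]
```

View pics/fc.png

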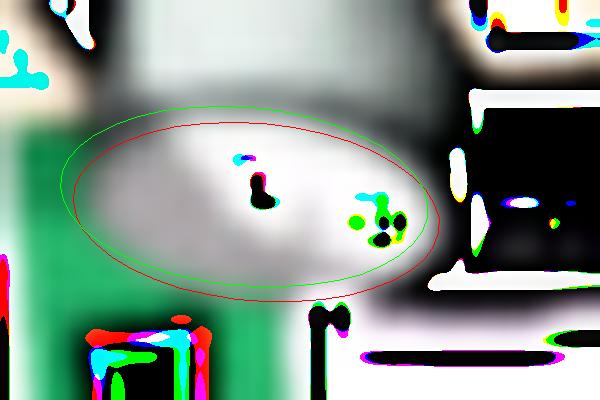

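```bash
python3 -c "
from st import *
s,R=st();print(rowto(s,R,[.510,.2138,.050],down(188.9,28)))"
```

```text
t 13.15 pos [0.5092 0.2143 0.0935] F [ 1.09 -0.19 -1.88] M [ 0.09 -1.66  0.01] w 0.0330 q [ 0.598  0.574  0.023 -0.209 -1.468  1.191]
toolx [-0.465  -0.0674 -0.8827] y [ 0.1485 -0.9889 -0.0027] z [-0.8728 -0.1323  0.4699]
(array([ 0.03805184,  0.00070464, -0.0211229 ]), array([-0.24598081,  0.0265173 ,  0.30563761]))
```

>>> carry_out:
  deltas:
    - [0.3,0,-0.17,0,0,0.05]
    - [0.3,0,-0.17,0,0,0]
    - [0.2,0,-0.12,0,0,0]
    - [0.1,0,-0.06,0,0,0]

```text
t: 13.55
eef_pos: [0.5118, 0.2154, 0.0514]
ee_rot: [-0.004, 1.087, -2.994]
force: [-1.1, 0.2, -1.6]
width: 0.0335
```

```bash
python3 look.py 2; python3 -c "
from st import *
s,R=st();print(rowto(s,R,[.510,.2138,.046],down(188.9,28)))"
```

```text
t 13.55 pos [0.5118 0.2154 0.0514] F [-1.09  0.19 -1.59] M [ 0.17 -1.59  0.04] w 0.0335 q [ 0.6    0.619 -0.005 -0.208 -1.392  1.206]
toolx [-0.4597 -0.0684 -0.8854] y [ 0.1505 -0.9886 -0.0018] z [-0.8752 -0.1341  0.4648]
(array([ 0.00582773,  0.00229073, -0.00059885]), array([-0.16886298, -0.30326282,  0.20431847]))
t 13.65 pos [0.5117 0.2153 0.0515] F [ 0.38  0.3  -0.8 ] M [ 0.16 -1.62  0.  ] w 0.0330 q [ 0.599  0.619 -0.005 -0.208 -1.393  1.206]
toolx [-0.4604 -0.0688 -0.8851] y [ 0.1504 -0.9886 -0.0014] z [-0.8749 -0.1338  0.4655]
(array([ 0.00576199,  0.0011953 , -0.00093833]), array([-0.18359107, -0.25878055,  0.18838825]))
```

View pics/look2.png

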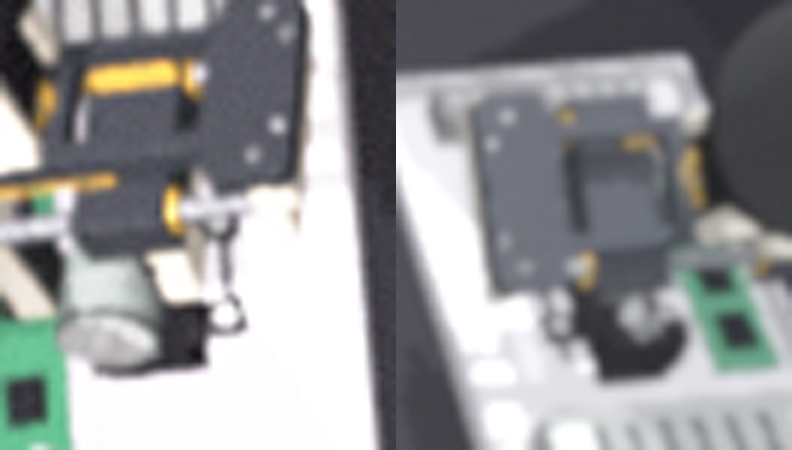

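```bash
cat > b.py <<'E'
from st import *
import sys
U=np.array([np.cos(np.radians(188.9)),np.sin(np.radians(188.9)),0]);V=np.array([-U[1],U[0],0]);O=np.array([.521,.2155,0])
def rep(a=7,l=31.5):
    s,R=st(0);p=(s['eef_pos']-O)*1e3;F=s['force'];th=np.degrees(np.arcsin(R[2,2]))
    piv=p+R[:,0]*(17-a)-R[:,2]*l; btn=p-R[:,0]*(a-5)+R[:,2]*(61.5-l); can=p+R[:,0]*(17-a)+R[:,2]*(59-l)
    yawe=np.degrees(np.arctan2(R[:,2]@V,R[:,2]@U)); roll=np.degrees(np.arcsin(R[2,1]))
    f=lambda q:'(%.1f %.1f %.1f)'%(q@U,q@V,q[2])
    print('t%.2f tcp %s th %.2f yaw %.2f roll %.2f | piv %s btnlo %s canlo %s | F u %.1f v %.1f z %.1f w %.4f'%(s['t'],f(p),th,yawe,roll,f(piv),f(btn),f(can),F@U,F@V,F[2],s['width']))
    return s,R
def cmd(s,R,du,dv,dz,dth=0,dyaw=0,n=1):
    d=R.T@(du*U+dv*V+dz*np.array([0,0,1.]))/40/n
    r=Ro.from_rotvec(dth*np.cross(U,[0,0,1])+dyaw*np.array([0,0,1.]),degrees=True).as_rotvec(degrees=True);r=R.T@r/4/n
    print(n,'rows of',np.round(np.r_[d,r],3).tolist())
if __name__=="__main__":
    s,R=rep()
    if len(sys.argv)>1: cmd(s,R,*map(float,sys.argv[1:]))
E
python3 b.py -1 -1 -5
```

```text
t13.65 tcp (9.3 -1.2 51.5) th 27.74 yaw -0.21 roll -0.08 | piv (-14.0 -1.1 28.0) btnlo (34.9 -1.3 67.3) canlo (38.3 -1.3 55.5) | F u -0.4 v -0.2 z -0.8 w 0.0330
1 rows of [0.099, -0.025, -0.08, 0.0, 0.0, 0.0]
```

>>> carry_out:
  deltas:
    - [0.05,0.03,-0.03,0,0,0]
    - [0.05,0,-0.03,0,0,0]
    - [0,0,0,0,0,0]

```text
t: 13.95
eef_pos: [0.5125, 0.2141, 0.0467]
ee_rot: [-0.003, 1.087, -2.993]
force: [0.0, 0.3, -1.3]
width: 0.0331
```

```bash
python3 b.py -3 0 -3
```

```text
t13.95 tcp (8.6 0.1 46.7) th 27.72 yaw -0.20 roll -0.08 | piv (-14.6 0.2 23.2) btnlo (34.2 0.0 62.5) canlo (37.6 0.0 50.7) | F u -0.1 v -0.3 z -1.3 w 0.0331
1 rows of [0.032, -0.0, -0.101, 0.0, 0.0, 0.0]
```

>>> carry_out:
  deltas:
    - [0.022,0,-0.012,0,0,0]
    - [0.022,0,-0.012,0,0,0]

```text
t: 14.15
eef_pos: [0.5127, 0.2141, 0.0452]
ee_rot: [-0.003, 1.087, -2.993]
force: [-0.7, -0.1, 0.1]
width: 0.0334
```

```bash
python3 b.py
```

```text
t14.15 tcp (8.5 0.1 45.2) th 27.70 yaw -0.20 roll -0.09 | piv (-14.8 0.2 21.7) btnlo (34.1 0.0 60.9) canlo (37.5 0.0 49.1) | F u 0.7 v -0.0 z 0.1 w 0.0334
```

>>> carry_out:
  deltas:
    - [0.022,0,-0.012,0,0,0]

```text
t: 14.25
eef_pos: [0.5125, 0.2141, 0.0444]
ee_rot: [-0.003, 1.087, -2.993]
force: [-1.0, -0.9, 1.1]
width: 0.0331
```

>>> carry_out:
  deltas:
    - [0.022,0,-0.012,0,0,0]

```text
t: 14.35
eef_pos: [0.5122, 0.214, 0.0435]
ee_rot: [-0.003, 1.087, -2.993]
force: [-2.3, -0.4, 0.0]
width: 0.0331
```

```bash
python3 b.py
```

```text
t14.35 tcp (8.9 0.2 43.5) th 27.74 yaw -0.18 roll -0.09 | piv (-14.3 0.2 20.0) btnlo (34.5 0.1 59.3) canlo (37.9 0.1 47.5) | F u 2.4 v 0.1 z 0.0 w 0.0331
```

```bash
python3 b.py -1.5 0 0
```

```text
t14.35 tcp (8.9 0.2 43.5) th 27.74 yaw -0.18 roll -0.09 | piv (-14.3 0.2 20.0) btnlo (34.5 0.1 59.3) canlo (37.9 0.1 47.5) | F u 2.4 v 0.1 z 0.0 w 0.0331
1 rows of [-0.017, -0.0, -0.033, 0.0, 0.0, 0.0]
```

>>> carry_out:
  deltas:
    - [-0.017,0,-0.033,0,0,0]
    - [-0.017,0,-0.033,0,0,0]

```text
t: 14.55
eef_pos: [0.5138, 0.2141, 0.0435]
ee_rot: [-0.003, 1.084, -2.993]
force: [-4.3, 0.3, -0.2]
width: 0.0324
```

```bash
python3 b.py -1.5 0 0
```

```text
t14.55 tcp (7.3 0.3 43.5) th 27.90 yaw -0.19 roll -0.08 | piv (-15.9 0.3 20.0) btnlo (32.9 0.2 59.4) canlo (36.3 0.1 47.6) | F u 4.2 v -0.9 z -0.2 w 0.0324
1 rows of [-0.018, -0.0, -0.033, 0.0, 0.0, 0.0]
```

>>> carry_out:
  deltas:
    - [-0.018,0,-0.033,0,0,0]
    - [-0.018,0,-0.033,0,0,0]

```text
t: 14.75
eef_pos: [0.5148, 0.2142, 0.0436]
ee_rot: [-0.002, 1.079, -2.992]
force: [-6.4, 0.4, 2.4]
width: 0.0332
```

```bash
python3 b.py -1.5 0 0 -3
```

```text
t14.75 tcp (6.3 0.3 43.6) th 28.17 yaw -0.20 roll -0.05 | piv (-16.8 0.4 19.9) btnlo (31.8 0.2 59.5) canlo (35.2 0.2 47.7) | F u 6.3 v -1.4 z 2.4 w 0.0332
1 rows of [-0.018, -0.0, -0.033, -0.002, 0.75, -0.002]
```

```bash
python3 b.py -2.8 0 0 -10 0 4
```

```text
t14.75 tcp (6.3 0.3 43.6) th 28.17 yaw -0.20 roll -0.05 | piv (-16.8 0.4 19.9) btnlo (31.8 0.2 59.5) canlo (35.2 0.2 47.7) | F u 6.3 v -1.4 z 2.4 w 0.0332
4.0 rows of [-0.008, -0.0, -0.015, -0.002, 0.625, -0.002]
```

>>> carry_out:
  deltas:
    - [-0.008,0,-0.015,0,0.62,0]
    - [-0.008,0,-0.015,0,0.62,0]
    - [-0.008,0,-0.015,0,0.6,0]

```text
t: 15.05
eef_pos: [0.5142, 0.2133, 0.0413]
ee_rot: [0.003, 1.202, -2.989]
force: [-3.8, 0.2, -1.7]
width: 0.0329
```

```bash
python3 b.py
```

```text
t15.05 tcp (7.1 1.1 41.3) th 21.15 yaw -0.34 roll 0.06 | piv (-18.7 1.3 20.6) btnlo (34.3 1.0 54.0) canlo (36.3 1.0 41.9) | F u 3.7 v -0.8 z -1.7 w 0.0329
```

```bash
python3 b.py -2 -0.9 3.5 0 0 2
```

```text
t15.05 tcp (7.1 1.1 41.3) th 21.15 yaw -0.34 roll 0.06 | piv (-18.7 1.3 20.6) btnlo (34.3 1.0 54.0) canlo (36.3 1.0 41.9) | F u 3.7 v -0.8 z -1.7 w 0.0329
2.0 rows of [-0.05, -0.011, -0.007, 0.0, 0.0, 0.0]
```

>>> carry_out:
  deltas:
    - [-0.05,-0.012,-0.007,0,0,0]
    - [-0.05,-0.012,-0.007,0,0,0]

```text
t: 15.25
eef_pos: [0.5147, 0.2142, 0.0454]
ee_rot: [0.003, 1.202, -2.988]
force: [-2.2, -0.9, -1.4]
width: 0.0329
```

```bash
python3 b.py -3 0 1.5 0 0 2
```

```text
t15.25 tcp (6.4 0.3 45.4) th 21.16 yaw -0.32 roll 0.07 | piv (-19.4 0.4 24.7) btnlo (33.7 0.1 58.1) canlo (35.7 0.1 46.0) | F u 2.3 v 0.6 z -1.4 w 0.0329
2.0 rows of [-0.031, -0.0, -0.028, 0.0, 0.0, 0.0]
```

>>> carry_out:
  deltas:
    - [-0.015,0,-0.047,0,0,0]
    - [-0.015,0,-0.047,0,0,0]

```text
t: 15.45
eef_pos: [0.5176, 0.2147, 0.0455]
ee_rot: [0.004, 1.198, -2.988]
force: [-8.2, 0.9, 2.0]
width: 0.0329
```

```bash
python3 b.py -2 0 0.5 0 0 2
```

```text
t15.45 tcp (3.4 0.3 45.5) th 21.37 yaw -0.32 roll 0.08 | piv (-22.2 0.4 24.7) btnlo (30.7 0.1 58.3) canlo (32.7 0.1 46.2) | F u 7.9 v -2.2 z 2.0 w 0.0329
2.0 rows of [-0.015, -0.0, -0.021, 0.0, 0.0, 0.0]
```

>>> carry_out:
  deltas:
    - [-0.015,0,-0.028,0,0,0]
    - [-0.015,0,-0.028,0,0,0]

```text
t: 15.65
eef_pos: [0.5177, 0.2147, 0.0456]
ee_rot: [0.005, 1.19, -2.987]
force: [-8.9, 0.4, 3.2]
width: 0.0331
```

```bash
python3 b.py -1 0 0.5 -4 0 2
```

```text
t15.65 tcp (3.4 0.3 45.6) th 21.79 yaw -0.36 roll 0.11 | piv (-22.2 0.5 24.6) btnlo (30.5 0.1 58.6) canlo (32.6 0.2 46.5) | F u 8.8 v -1.8 z 3.2 w 0.0331
2.0 rows of [-0.01, -0.0, -0.009, -0.0, 0.5, -0.003]
```

>>> carry_out:
  deltas:
    - [-0.018,-0.003,-0.042,0,0.5,0]
    - [-0.018,-0.003,-0.042,0,0.5,0]

```text
t: 15.85
eef_pos: [0.518, 0.214, 0.0438]
ee_rot: [0.013, 1.25, -2.981]
force: [-9.0, 0.4, -0.4]
width: 0.0327
```

```bash
python3 b.py -1.8 0 0.5 -4 0 1
```

```text
t15.85 tcp (3.2 1.0 43.8) th 18.36 yaw -0.49 roll 0.24 | piv (-23.6 1.3 24.4) btnlo (31.0 0.8 55.1) canlo (32.4 0.8 43.0) | F u 8.8 v -1.8 z -0.4 w 0.0327
1.0 rows of [-0.026, -0.0, -0.039, 0.002, 1.0, -0.008]
```

>>> carry_out:
  deltas:
    - [-0.026,-0.012,-0.05,0,0.1,0]
    - [-0.024,-0.012,-0.05,0,0.1,0]
    - [-0.024,0,-0.05,0,0.1,0]

```text
t: 16.15
eef_pos: [0.518, 0.2138, 0.0434]
ee_rot: [0.023, 1.257, -2.973]
force: [-9.4, 1.6, 2.5]
width: 0.0331
```

```bash
python3 b.py -2.1 0 0.3 -2
```

```text
t16.15 tcp (3.2 1.2 43.4) th 17.96 yaw -0.61 roll 0.40 | piv (-23.7 1.6 24.2) btnlo (31.1 0.9 54.6) canlo (32.5 1.0 42.4) | F u 9.1 v -3.0 z 2.5 w 0.0331
1 rows of [-0.023, -0.0, -0.048, 0.002, 0.5, -0.005]
```

```bash
python3 look.py 3; python3 b.py; python3 fc.py >/dev/null
```

```text
t 16.15 pos [0.518  0.2138 0.0434] F [-9.44  1.55  2.52] M [ 0.45  2.77 -0.19] w 0.0331 q [ 0.638  0.532 -0.148 -0.152 -1.176  1.157]
toolx [-0.3041 -0.0517 -0.9512] y [ 0.1465 -0.9892  0.007 ] z [-0.9413 -0.1372  0.3084]
(array([ 1.91271683e-05, -1.84886396e-04,  8.47926742e-03]), array([ -0.59558338, -10.03548292,  -0.18060405]))
t16.25 tcp (3.2 1.2 43.4) th 17.97 yaw -0.60 roll 0.39 | piv (-23.7 1.5 24.2) btnlo (31.1 0.9 54.6) canlo (32.5 0.9 42.4) | F u 9.8 v -0.2 z 1.6 w 0.0332
```

View pics/look3.png

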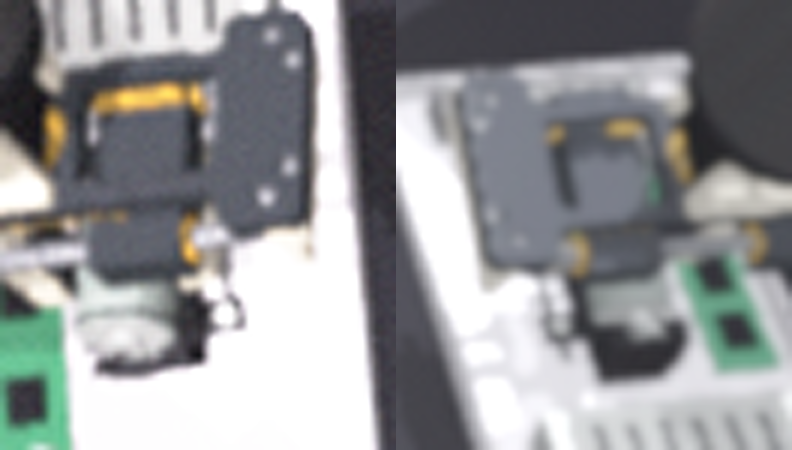

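View pics/fc.png

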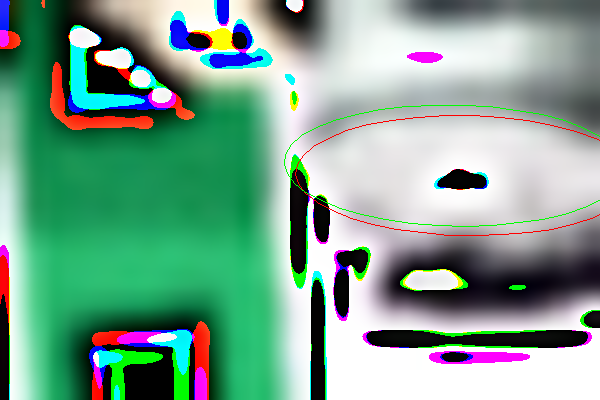

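>>> carry_out:
  deltas:
    - [-0.037,-0.02,-0.067,-0.04,0.08,-0.02]
    - [-0.037,-0.02,-0.067,-0.04,0.08,-0.02]

```text
t: 16.6
eef_pos: [0.5188, 0.2142, 0.0435]
ee_rot: [0.018, 1.256, -2.974]
force: [-10.7, -2.0, 2.1]
width: 0.0332
```

```bash
python3 b.py -2.1 0 0.3 -2
```

```text
t16.60 tcp (2.3 1.0 43.5) th 18.05 yaw -0.36 roll 0.31 | piv (-24.5 1.2 24.2) btnlo (30.2 0.8 54.7) canlo (31.6 0.8 42.5) | F u 10.9 v 0.3 z 2.1 w 0.0332
1 rows of [-0.023, -0.0, -0.048, 0.002, 0.5, -0.003]
```

>>> carry_out:
  deltas:
    - [-0.05,-0.03,-0.08,-0.04,0.06,-0.03]
    - [-0.05,-0.03,-0.08,-0.04,0.06,-0.03]

```text
t: 16.8
eef_pos: [0.5195, 0.2142, 0.0439]
ee_rot: [0.013, 1.248, -2.975]
force: [-10.6, -3.4, 0.8]
width: 0.0331
```

```bash
python3 b.py -2.1 0 0.3 -2
```

```text
t16.80 tcp (1.7 1.0 43.9) th 18.49 yaw -0.16 roll 0.24 | piv (-25.0 1.1 24.4) btnlo (29.5 0.9 55.3) canlo (31.0 1.0 43.1) | F u 11.0 v 1.7 z 0.8 w 0.0331
1 rows of [-0.024, -0.0, -0.047, 0.002, 0.5, -0.001]
```

>>> carry_out:
  deltas:
    - [-0.05,-0.03,-0.094,0,0.12,-0.03]
    - [-0.05,-0.03,-0.094,0,0.12,-0.03]

```text
t: 17.0
eef_pos: [0.5203, 0.2143, 0.0437]
ee_rot: [0.015, 1.247, -2.976]
force: [-12.9, -3.6, 3.4]
width: 0.0327
```

```bash
python3 b.py -2.1 0 0.3 -2
```

```text
t17.00 tcp (0.9 1.0 43.7) th 18.56 yaw -0.33 roll 0.28 | piv (-25.8 1.3 24.2) btnlo (28.7 0.9 55.1) canlo (30.1 0.9 43.0) | F u 13.3 v 1.6 z 3.4 w 0.0327
1 rows of [-0.024, -0.0, -0.047, 0.002, 0.5, -0.003]
```

>>> carry_out:
  deltas:
    - [-0.065,-0.03,-0.098,0,0.6,-0.04]
    - [-0.065,-0.03,-0.098,0,0.6,-0.04]

```text
t: 17.2
eef_pos: [0.5207, 0.2144, 0.0428]
ee_rot: [0.017, 1.311, -2.979]
force: [-15.2, -1.6, -3.3]
width: 0.0327
```

```bash
python3 b.py -4.3 0 1 -2
```

```text
t17.20 tcp (0.5 1.1 42.8) th 14.89 yaw -0.57 roll 0.25 | piv (-27.4 1.4 25.0) btnlo (29.0 0.8 52.4) canlo (29.7 0.8 40.2) | F u 15.3 v -0.8 z -3.3 w 0.0327
1 rows of [-0.052, -0.001, -0.097, 0.001, 0.5, -0.005]
```

>>> carry_out:
  deltas:
    - [-0.048,-0.03,-0.084,-0.04,0.6,-0.04]
    - [-0.045,-0.03,-0.084,-0.04,0.6,-0.04]

```text
t: 17.4
eef_pos: [0.5192, 0.2141, 0.0411]
ee_rot: [0.013, 1.377, -2.981]
force: [-11.8, -1.4, -3.7]
width: 0.0329
```

```bash
python3 b.py -3.8 0 1 -2
```

```text
t17.40 tcp (2.0 1.1 41.1) th 11.08 yaw -0.46 roll 0.14 | piv (-27.0 1.4 25.2) btnlo (31.1 0.9 48.8) canlo (30.9 0.9 36.5) | F u 11.9 v -0.4 z -3.7 w 0.0329
1 rows of [-0.043, -0.001, -0.088, 0.001, 0.5, -0.004]
```

>>> carry_out:
  deltas:
    - [-0.035,-0.025,-0.1,0,0.1,-0.02]
    - [-0.035,-0.025,-0.1,0,0.1,-0.02]

```text
t: 17.6
eef_pos: [0.5195, 0.2142, 0.0404]
ee_rot: [0.019, 1.377, -2.977]
force: [-12.6, -1.9, 3.7]
width: 0.033
```

```bash
python3 b.py -3.8 0 1 -2
```

```text
t17.60 tcp (1.7 1.1 40.4) th 11.10 yaw -0.57 roll 0.21 | piv (-27.3 1.4 24.5) btnlo (30.7 0.8 48.1) canlo (30.6 0.8 35.9) | F u 12.8 v -0.1 z 3.7 w 0.0330
1 rows of [-0.043, -0.001, -0.088, 0.001, 0.5, -0.005]
```

>>> carry_out:
  deltas:
    - [-0.042,-0.025,-0.122,-0.03,0.1,-0.03]
    - [-0.042,-0.025,-0.122,-0.03,0.1,-0.03]

```text
t: 17.8
eef_pos: [0.5213, 0.2144, 0.0402]
ee_rot: [0.016, 1.373, -2.978]
force: [-16.9, -2.2, 6.6]
width: 0.0332
```

```bash
python3 b.py -3.8 0 1 -2
```

```text
t17.80 tcp (-0.1 1.2 40.2) th 11.31 yaw -0.45 roll 0.18 | piv (-29.1 1.4 24.2) btnlo (28.9 0.9 48.1) canlo (28.8 1.0 35.8) | F u 17.1 v -0.4 z 6.6 w 0.0332
1 rows of [-0.043, -0.001, -0.088, 0.001, 0.5, -0.004]
```

>>> carry_out:
  deltas:
    - [-0.03,-0.025,-0.105,-0.03,0.55,-0.03]
    - [-0.03,-0.025,-0.105,-0.03,0.55,-0.03]

```text
t: 18.0
eef_pos: [0.5214, 0.2142, 0.0385]
ee_rot: [0.022, 1.432, -2.971]
force: [-17.8, -0.0, 4.3]
width: 0.0331
```

```bash
python3 b.py -3.8 0 1 -2
```

```text
t18.00 tcp (-0.2 1.3 38.5) th 7.97 yaw -0.41 roll 0.18 | piv (-30.0 1.6 24.2) btnlo (29.2 1.1 44.6) canlo (28.4 1.2 32.4) | F u 17.5 v -2.7 z 4.3 w 0.0331
1 rows of [-0.038, -0.001, -0.091, 0.001, 0.5, -0.004]
```

>>> carry_out:
  deltas:
    - [-0.02,-0.035,-0.085,-0.03,0.55,-0.03]
    - [-0.02,-0.035,-0.085,-0.03,0.55,-0.03]

```text
t: 18.2
eef_pos: [0.5199, 0.2141, 0.0367]
ee_rot: [0.048, 1.493, -2.944]
force: [-14.5, -1.6, 3.9]
width: 0.033
```

```bash
python3 b.py -3.8 0 1 -2
```

```text
t18.20 tcp (1.3 1.2 36.7) th 4.45 yaw -0.35 roll 0.21 | piv (-29.4 1.4 24.2) btnlo (31.0 1.0 41.0) canlo (29.5 1.1 28.8) | F u 14.5 v -0.7 z 3.9 w 0.0330
1 rows of [-0.032, -0.0, -0.093, 0.002, 0.5, -0.003]
```

>>> carry_out:
  deltas:
    - [-0.018,-0.035,-0.105,-0.03,0.5,-0.03]
    - [-0.018,-0.035,-0.105,-0.03,0.5,-0.03]

```text
t: 18.4
eef_pos: [0.5205, 0.2141, 0.035]
ee_rot: [0.221, 1.549, -2.77]
force: [-16.0, -1.4, 3.4]
width: 0.0328
```

```bash
python3 b.py -3.8 0 1 -2; python3 look.py 4
```

```text
t18.40 tcp (0.7 1.3 35.0) th 1.23 yaw -0.26 roll 0.28 | piv (-30.6 1.5 24.3) btnlo (30.7 1.1 37.6) canlo (28.4 1.2 25.6) | F u 16.1 v -1.1 z 3.4 w 0.0328
1 rows of [-0.027, -0.0, -0.094, 0.002, 0.5, -0.002]
t 18.40 pos [0.5205 0.2141 0.035 ] F [-16.04  -1.39   3.41] M [-0.6   5.82  0.03] w 0.0328 q [ 0.732  0.386 -0.443 -0.011 -0.762  0.997]
toolx [-0.0205 -0.008  -0.9998] y [ 0.1503 -0.9886  0.0048] z [-0.9884 -0.1502  0.0215]
(array([-0.01081057, -0.00022419,  0.01081167]), array([ -0.31914456, -26.76944731,  -0.20447052]))
```

View pics/look4.png

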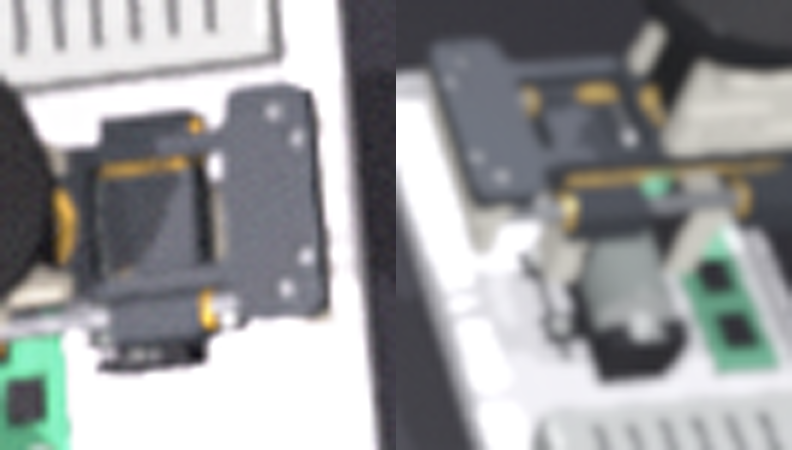

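>>> carry_out:
  deltas:
    - [0.02,-0.06,-0.095,-0.03,0.25,-0.05]
    - [0.02,-0.06,-0.095,-0.03,0.25,-0.05]

```text
t: 18.7
eef_pos: [0.5197, 0.215, 0.0308]
ee_rot: [1.218, 1.566, -1.771]
force: [-13.3, -3.2, 3.3]
width: 0.0331
```

```bash
python3 b.py
```

```text
t18.70 tcp (1.3 0.2 30.8) th 0.09 yaw -0.17 roll 0.26 | piv (-30.1 0.4 20.7) btnlo (31.3 0.2 32.8) canlo (28.9 0.2 20.8) | F u 13.7 v 1.1 z 3.3 w 0.0331
```

>>> carry_out:
  deltas:
    - [0.012,-0.03,-0.1,-0.02,0.08,-0.05]

```text
t: 18.8
eef_pos: [0.5199, 0.2147, 0.029]
ee_rot: [0.896, 1.566, -2.093]
force: [-18.6, 1.3, 15.0]
width: 0.0329
```

```bash
python3 b.py
```

```text
t18.80 tcp (1.2 0.6 29.0) th 0.18 yaw -0.16 roll 0.22 | piv (-30.3 0.7 18.9) btnlo (31.2 0.5 31.1) canlo (28.7 0.6 19.1) | F u 18.1 v -4.2 z 15.0 w 0.0329
```

>>> carry_out:
  deltas:
    - [-0.01,-0.02,-0.07,-0.02,0.05,-0.03]

```text
t: 18.9
eef_pos: [0.5199, 0.2147, 0.029]
ee_rot: [0.622, 1.564, -2.366]
force: [-16.4, 1.1, 13.0]
width: 0.0328
```

```bash
python3 b.py
```

```text
t18.90 tcp (1.2 0.6 29.0) th 0.30 yaw -0.13 roll 0.21 | piv (-30.2 0.7 18.8) btnlo (31.2 0.5 31.1) canlo (28.8 0.6 19.1) | F u 16.1 v -3.6 z 13.0 w 0.0328
```

>>> carry_out:
  deltas:
    - [-0.03,-0.03,-0.06,-0.02,0,-0.03]

```text
t: 19.0
eef_pos: [0.5193, 0.2148, 0.0293]
ee_rot: [0.324, 1.559, -2.664]
force: [-12.2, -3.2, 1.2]
width: 0.0332
```

```bash
python3 b.py
```

```text
t19.00 tcp (1.8 0.5 29.3) th 0.64 yaw -0.12 roll 0.21 | piv (-29.6 0.6 18.9) btnlo (31.7 0.4 31.6) canlo (29.4 0.5 19.6) | F u 12.5 v 1.3 z 1.2 w 0.0332
```

>>> carry_out:
  deltas:
    - [-0.008,-0.03,-0.045,-0.02,0.12,-0.03]

```text
t: 19.1
eef_pos: [0.519, 0.2148, 0.029]
ee_rot: [0.465, 1.562, -2.523]
force: [-8.9, -4.2, 8.2]
width: 0.0326
```

```bash
python3 b.py
```

```text
t19.10 tcp (2.0 0.4 29.0) th 0.45 yaw -0.09 roll 0.23 | piv (-29.4 0.5 18.7) btnlo (32.0 0.4 31.2) canlo (29.6 0.4 19.2) | F u 9.4 v 2.8 z 8.2 w 0.0326
```

>>> carry_out:
  deltas:
    - [-0.02,-0.01,-0.02,-0.02,0.08,-0.03]

```text
t: 19.2
eef_pos: [0.5184, 0.2145, 0.0292]
ee_rot: [0.499, 1.564, -2.488]
force: [-9.6, -0.0, 2.1]
width: 0.033
```

```bash
python3 b.py
```

```text
t19.20 tcp (2.7 0.6 29.2) th 0.33 yaw -0.06 roll 0.18 | piv (-28.7 0.7 19.1) btnlo (32.7 0.6 31.4) canlo (30.3 0.6 19.4) | F u 9.5 v -1.4 z 2.1 w 0.0330
```

>>> carry_out:
  deltas:
    - [-0.01,-0.01,0,-0.02,0.08,-0.03]

```text
t: 19.3
eef_pos: [0.5179, 0.2145, 0.0293]
ee_rot: [0.774, 1.568, -2.212]
force: [-1.9, -1.7, -2.7]
width: 0.0331
```

```bash
python3 b.py
```

```text
t19.30 tcp (3.2 0.5 29.3) th 0.10 yaw -0.01 roll 0.10 | piv (-28.3 0.5 19.2) btnlo (33.2 0.5 31.3) canlo (30.7 0.5 19.3) | F u 2.1 v 1.4 z -2.7 w 0.0331
```

>>> carry_out:
  deltas:
    - [0.006,-0.01,0,0,0.02,0]

```text
t: 19.4
eef_pos: [0.518, 0.2145, 0.0291]
ee_rot: [1.179, 1.568, -1.807]
force: [-5.4, -2.8, 6.6]
width: 0.033
```

>>> carry_out:
  deltas:
    - [0.004,0,0,0,0,0]

```text
t: 19.5
eef_pos: [0.518, 0.2145, 0.0292]
ee_rot: [1.072, 1.568, -1.915]
force: [-7.0, 0.9, 4.1]
width: 0.0329
```

```bash
python3 b.py; python3 look.py 5
```

```text
t19.50 tcp (3.1 0.6 29.2) th 0.09 yaw -0.03 roll 0.16 | piv (-28.4 0.6 19.1) btnlo (33.1 0.5 31.2) canlo (30.6 0.6 19.2) | F u 6.8 v -2.0 z 4.1 w 0.0329
t 19.50 pos [0.518  0.2145 0.0292] F [-7.03  0.91  4.11] M [ 0.07  2.8  -0.02] w 0.0329 q [ 0.743  0.381 -0.476  0.002 -0.717  0.981]
toolx [-0.0011 -0.0031 -1.    ] y [ 0.1542 -0.988   0.0029] z [-0.988  -0.1542  0.0016]
(array([-0.01680814,  0.00045803,  0.008224  ]), array([ -0.06780233, -27.91055643,  -0.15374088]))
```

View pics/look5.png

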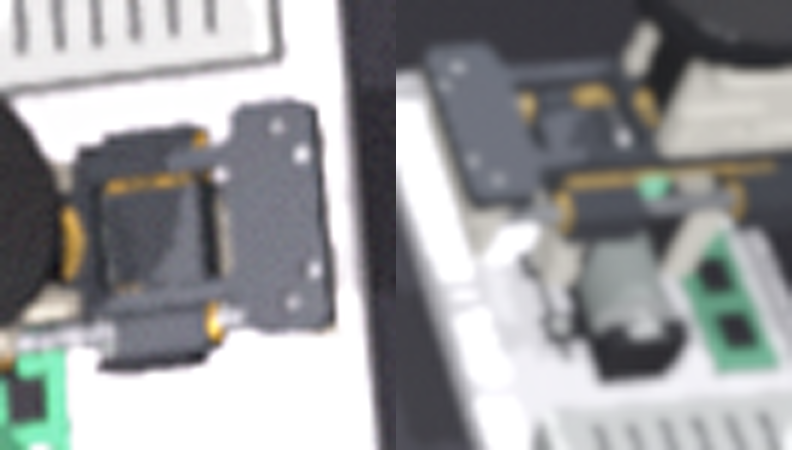

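>>> carry_out:
  deltas:
    - [-0.004,0,0.015,0,0,0]

```text
t: 19.7
eef_pos: [0.5179, 0.2145, 0.0293]
ee_rot: [1.095, 1.568, -1.892]
force: [0.7, -1.8, -4.0]
width: 0.0333
```

>>> carry_out:
  deltas:
    - [-0.004,0,0.015,0,0,0]

```text
t: 19.8
eef_pos: [0.5179, 0.2145, 0.0293]
ee_rot: [1.225, 1.568, -1.762]
force: [0.7, -1.2, -4.2]
width: 0.0333
```

```bash
python3 b.py
```

```text
t19.80 tcp (3.2 0.5 29.3) th 0.06 yaw -0.05 roll 0.17 | piv (-28.3 0.6 19.3) btnlo (33.2 0.5 31.3) canlo (30.7 0.5 19.3) | F u -0.5 v 1.3 z -4.2 w 0.0333
```

>>> carry_out:
  deltas:
    - [0.003,0,0.005,0,0,0]

```text
t: 19.9
eef_pos: [0.518, 0.2145, 0.0292]
ee_rot: [1.244, 1.568, -1.743]
force: [-3.3, -1.1, 2.9]
width: 0.0327
```

>>> carry_out:
  deltas:
    - [0,0,0,0,0,0]
    - [0,0,0,0,0,0]
    - [0,0,0,0,0,0]
  hand: 0.4

```text
t: 20.2
eef_pos: [0.5206, 0.2164, 0.0303]
ee_rot: [2.933, 1.567, -0.053]
force: [-0.5, -0.4, -0.6]
width: 0.0502
```

```bash
python3 b.py; python3 look.py 6
```

```text
t20.20 tcp (0.2 -0.9 30.3) th -0.22 yaw -0.01 roll 0.05 | piv (-31.3 -0.9 20.4) btnlo (30.2 -0.9 32.2) canlo (27.7 -0.9 20.2) | F u 0.5 v 0.3 z -0.6 w 0.0502
t 20.20 pos [0.5206 0.2164 0.0303] F [-0.48 -0.35 -0.58] M [-0.12  0.15 -0.03] w 0.0502 q [ 0.743  0.381 -0.473  0.004 -0.714  0.98 ]
toolx [ 3.9e-03 -2.0e-04 -1.0e+00] y [ 1.546e-01 -9.880e-01  8.000e-04] z [-0.988  -0.1546 -0.0039]
(array([-0.01573439,  0.00190814,  0.01098808]), array([-1.79886890e-02, -2.82214399e+01, -4.42763009e-02]))
```

View pics/look6.png

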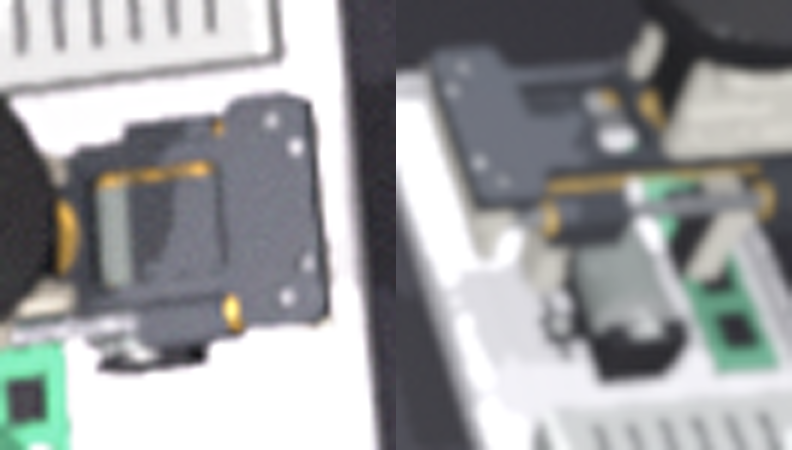

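Released, and the force is back near zero. Retreat straight up and look.

>>> carry_out:
  deltas:
    - [-0.4,0,0,0,0,0]
    - [-0.8,0,0,0,0,0]
    - [-1,0,0,0,0,0]
    - [-1,0,0,0,0,0]
    - [-1,0,0,0,0,0]

```text
t: 20.8
eef_pos: [0.5174, 0.2145, 0.1978]
ee_rot: [0.797, 1.562, -2.19]
force: [0.1, 0.9, 0.2]
width: 0.0526
```

>>> carry_out:
  deltas:
    - [0,-1,0.3,0,0,0]
    - [0,-1,0.3,0,0,0]
    - [0,-1,0.3,0,0,0]
    - [0,-1,0.3,0,0,0]
    - [0,-1,0.3,0,0,0]

```text
t: 21.3
eef_pos: [0.4305, 0.4081, 0.2082]
ee_rot: [-2.733, 1.561, 0.556]
force: [0.7, -0.3, -0.4]
width: 0.0524
```

```bash
python3 b.py
python3 - <<'E'
from station import cams
from h import *
for n in C:
    a=np.mean([cams.grab_frame(n)["pixels"].astype(float) for _ in range(3)],0)[:,:,::-1]
    np.save(f"pics/{n}avg.npy",a)
    cv2.imwrite(f"pics/{n}_end.png",a.astype(np.uint8))
from ov import *
o=[]
t=np.linspace(0,2*np.pi,40)
U0=np.radians(188.9)
for n,(x0,y0,w,h,k) in dict(top=(142,188,42,54,10),scene=(412,160,42,54,10)).items():
    I=crop(n,x0,y0,w,h,k,0,255);o.append(I.copy())
    for u,r,c in((-28.8+1.2,17,(0,0,255)),(28.25+2,17,(0,255,0)),(30.75+2,5,(0,255,0))):
        line(I,n,pose(.521,.215,U0,np.c_[0*t+u,r*np.cos(t),35+r*np.sin(t)]/1e3),x0,y0,k,c)
    o.append(I)
cv2.imwrite("pics/end_a.png",np.hstack(o[:2]));cv2.imwrite("pics/end_b.png",np.hstack(o[2:]))
E
```

```text
t21.30 tcp (59.6 -204.3 208.2) th -0.52 yaw -0.46 roll -0.23 | piv (28.0 -204.0 198.5) btnlo (89.6 -204.5 209.9) canlo (87.0 -204.5 198.0) | F u -0.7 v 0.5 z -0.4 w 0.0524
```

View pics/end_a.png

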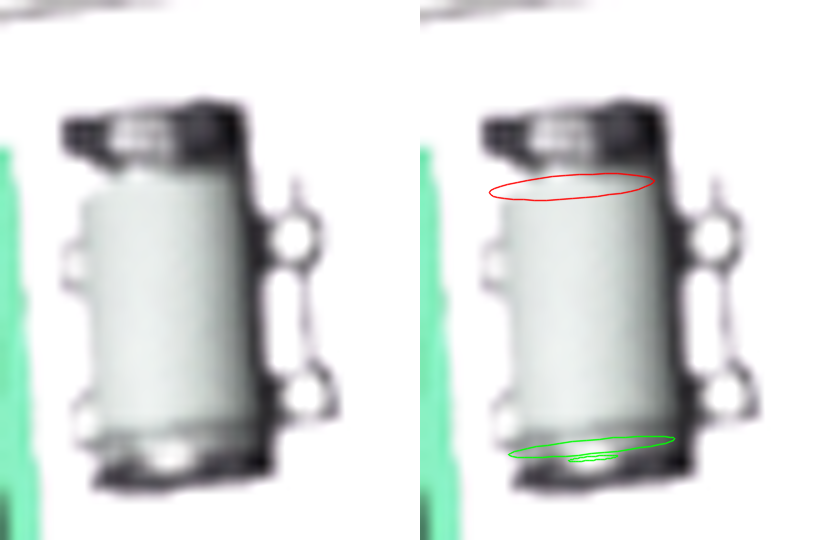

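View pics/end_b.png

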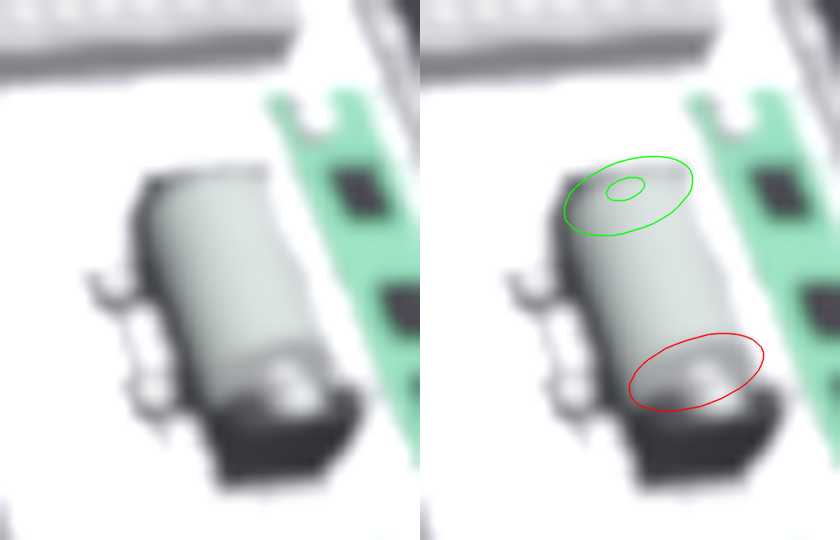

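View pics/scene_end.png

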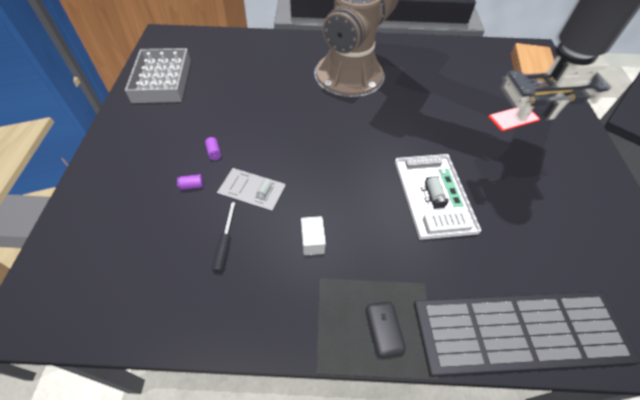

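```bash
python3 -c "
from station import arm
print(arm.job_done()); print(arm.get_state()['t'])"
```

```text
the job is handed in; nothing more can be done
None
the job is handed in; nothing more can be done
```

The D cell is in the holder, released, and the job was handed in at about 21.5 s of the 51 s allowed. No verdict came back, so the points below are my own checks.

**What I did:** I gripped the cell in the tray and turned it so its button faced the fixed contact. With the button end tipped up about 28°, I pressed the flat end on the spring. I then tipped it down in stages and lowered it until it met the floor. After that I let it forward gently until the fixed contact took the spring load, opened the fingers and backed away.

**Checks that agreed:**
- **Spring held while tipped:** pressing force was about 6–17 N with the cell tipped between 28° and 8°.
- **Seated height:** the cell met the floor with the tool at 29.2 mm. That puts its centre at about 35.1 mm against 35 mm home, going by the height at which it was gripped.
- **Button on the contact:** the net lengthwise force fell to about 0 and the cell stopped moving.
- **After release:** the last pictures show the cell level and in line with the bay. The C cell, screwdriver and gauge look unmoved.

**Weak or disagreeing points:**
- **Peak force:** the highest readings were 18.1 N along the bay and about 15 N on touching the floor. One earlier moment may have put about 19 N on the spring tip, so the margin to 20 N was thin.
- **Sideways position:** the final overlay puts the cell 1–2.5 mm to one side of my holder fit. Glare makes that uncertain, and I felt no strong side force from the rails, so I took the cell as lying between them.
- **Not measured:** the clamping force at the spring and at the contact was inferred from the balance above.

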